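Stand the tint plaques in the lens dryer and set its program

TASK

Take the two tinted sample plaques off the sloping draining stand and stand each on edge in the dryer's slotted rack: the orange one in the front slot (nearest the robot), the green one in the back slot, roughly centred along the slot, with the middle slot left empty so that air gets between them. When both are standing there and let go, turn the dryer's selector clockwise to the red mark, which is the third click after the off stop, and let go. Do not disturb the black loupe, the yellow packet or the red tin lying nearby.

Things in the scene. Friction and masses are not known exactly. Their poses are not given: they have to be found in the camera images.
- orange_plaque_center (a point): Orange-framed plaque, a flat plate 80 x 60 x 8 mm, 60 g, alike both ways up and round; its centre. x = normal (8 mm), y = along its width (60), z = along its height (80), up. At the start it leans in either pocket of the stand, foot in the pocket, top tipped 35 degrees from vertical to the stand's -x side (the robot's right). Grip it across the 8 mm near the top edge; its upper 32 mm stand clear.
- green_plaque_center (a point): Green-framed plaque, a flat plate 80 x 60 x 8 mm, 60 g, alike both ways up and round; its centre. x = normal (8 mm), y = along its width (60), z = along its height (80), up. At the start it leans in either pocket of the stand, foot in the pocket, top tipped 35 degrees from vertical to the stand's -x side (the robot's right). Grip it across the 8 mm near the top edge; its upper 32 mm stand clear.
- stand: Grey draining stand, fixed: base 90 x 180 mm (x, y), 9 high; origin under its centre; its y runs roughly to the robot. Two sloping pockets at y = +45 and -45 mm hold a plate's foot 22 mm up at x = 22 mm: a lip 10 mm high on the plate's upper face, two 9 mm ribs under its lower face, 34 mm apart, ending 48 mm up the plate. Between the ribs and under the overhang it is free.
- dryer: Lens dryer, fixed: white base 150 x 215 mm (x, y), 12 high; origin under its centre. Towards its +y end a rack of three slots, 40 mm apart along x; at its -y end a grey console with a black top, 120 x 78 mm, 40 mm high, that bears the selector.
- slot_front (a point): Middle of the floor of the rack's front slot (nearest the robot), 12 mm above the worktop. x = across the slot, y = along it, z = up. The slot is 12 mm wide, between aluminium bars 50 mm long and 30 mm high over the floor (28 mm wide between the slots, 10 mm outside), open at both ends; a plate stands in it with its normal along x.
- slot_middle (a point): Middle of the floor of the middle slot, to be left empty. Like the front slot.
- slot_back (a point): Middle of the floor of the back slot, furthest from the robot. Like the front slot.
- dial_grip (a point): Point on the selector's vertical axis, inside its upright grey grip bar (42 long, 12 thick, 32 mm high), 10 mm below the bar's top, 22 mm above the black disc (44 mm across, 6 high) under it, 28 mm above the console. x = along the bar to its pointing end (white line), y = across the bar, z = up; they turn with the selector.
- dial (a joint): Selector angle, rad: 0 at the off stop (white mark), growing clockwise from above. It clicks every 25 degrees (0.436) to the end stop at 2.18, five clicks after off; the red mark, third click, is 1.309. It starts resting at off or at the first click. Turning takes about 0.05 N m; let go, it springs to the nearest click.
- loupe_center (a point): Black loupe, 38 mm across, 30 mm high, standing loose on the worktop behind the dryer; centre. A bystander.
- screw_packet_center (a point): Yellow packet, 30 x 54 x 12 mm, lying loose on the worktop near its front edge; centre. A bystander.
- red_tin_center (a point): Open red tin, 107 x 70 x 36 mm, loose on the worktop to the right of the dryer; centre. A bystander.
Not all that is in view belongs to the job. What is shaped like the part that bears green_plaque_center but purple is not meant. Leave any blue look-alike of the part that bears orange_plaque_center alone.

How it is judged (in metres and radians):
On the way, in this order (a step that is already met when the one before it is completed fails the run):
1. orange plaque stands in the front slot and green plaque in the back slot, both let go (x of orange_plaque_center in the frame of slot_front between -0.008 and 0.008 m and y of orange_plaque_center in the frame of slot_front between -0.015 and 0.015 m and z of orange_plaque_center in the frame of slot_front between 0.02 and 0.045 m and angle between the x axis of orange_plaque_center and the x axis of slot_front, either way round below 0.2 rad and contact force between each of orange_plaque, green_plaque and the fingers below 0.05 N and x of green_plaque_center in the frame of slot_back between -0.008 and 0.008 m and y of green_plaque_center in the frame of slot_back between -0.015 and 0.015 m and z of green_plaque_center in the frame of slot_back between 0.02 and 0.045 m and angle between the x axis of green_plaque_center and the x axis of slot_back, either way round below 0.2 rad), for 0.2 s.
2. then the selector is at its third click (value of joint dial between 1.189 and 1.429 rad), for 0.2 s.
At the end, for the whole second after the job is handed in: Orange plaque on edge in the front slot, green in the back slot: within 8 mm across and 15 mm along the slot, centre 20 to 45 mm above its floor, within 0.2 rad of its direction, at rest, let go; selector within 0.12 rad of the third click (1.309) (all of step 1 and all of step 2 and linear speed of each of orange_plaque, green_plaque below 0.02 m/s); the robot touches nothing.
It fails at once if the black loupe is moved more than 30 mm (distance of loupe_center from where it was at the start of the episode above 0.03 m).
It fails at once if the yellow packet is moved more than 30 mm (distance of screw_packet_center from where it was at the start of the episode above 0.03 m).
It fails at once if the red tin is moved more than 30 mm (distance of red_tin_center from where it was at the start of the episode above 0.03 m).
It also fails if it takes over 72 s, if anything falls off the work surface, if the arm or the gripper's body presses on something with over 40 N, if the wrist force passes 120 N, or if a joint passes its speed limit or range.

ROBOT

A 7-joint arm with a two-finger parallel gripper is mounted at the origin on a cart in front of the work surface, level with it; the furniture and walls round the work are solid. World frame = base frame: x ahead of the robot, y to its left, z up, the work surface at z = 0. Lengths are in m, angles in degrees, forces in N, time in s.
With the tool pointing down it reaches from about 0.425 to 0.875 m from the base axis. Payload 4.7 kg.
Tool frame: the origin (TCP) lies at the very end of the fingers, on their centre line; the grasp point (between the pads) lies 19 mm behind it; x points along the fingers, z is the direction in which the jaws open and shut, and the axes are right-handed (so a half turn about x gives the same grasp; the last joint's range is limited). The gripper opens to 87 mm and grips with 3 to 60 N. Pads are 19 mm wide; open, the fingers measure 117 mm over their backs; the gripper's body (75 mm by 190 mm) begins 51 mm behind the grasp point.
Start: joints at [68.818, 18.392, -4.016, 83.108, 1.295, 78.541, -3.26], TCP at [0.243, -0.603, 0.223] pointing down, gripper open.
Joint ranges: [-163.93, 163.93], [-17.29, 119.83], [-79.2, 71.16], [3.27, 140.29], [-89.18, 269.18], [5.43, 117.66], [-154.24, 154.24]. Speed limits (degrees/s): [147.25, 147.25, 180, 180, 180, 180, 180].

INTERFACE

Orientations are given as [roll, pitch, yaw] about the fixed x, y, z axes, in that order (R = Rz(yaw) Ry(pitch) Rx(roll)).
In Python, from cell import env gives the robot as it stands. The module is installed in compiled form; this text tells all that it offers.
- The arm moves only by the tool drive_tool, never from a script. Its argument "increments" is a list of rows, each a list of 2 entries, a list of its own where there are three numbers: the shift along the tool's x, y, z scaled (see below), then the turn, a rotation vector about the tool's x, y, z scaled (see below). In form: [[[dx, dy, dz], [wx, wy, wz]], ...]. A call has 1 to 10 rows; each row shifts and turns the commanded pose from where the row before left it, along the tool's axes as they then stand; what a row does not reach is not made up. The controller multiplies each number of a shift by 0.04 m and each number of a turn by 120 degrees. A row lasts 1/10 s, in which the tool goes at most 50 mm and 8.59 degrees, less where a joint would pass 70% of its speed; a pose out of reach is approached as far as the arm can. A call with a number of a shift or a turn outside -1 to 1 is refused whole. A call with a gripper value outside its range is refused whole. "hand" is the gripper's target within -1 to 1 (fully open at 1, half-way at 0, shut at -1), set as the call begins (left out, the last holds). The fingers move at their own pace and stop on an object; "squeeze" is the grip in N (left out, the last holds). Time passes only in rows, so rows that do not move let the fingers close. It gives the time, the measured TCP pose, the force and the opening at its end, in the units of the state.
- env.get_obs(): the state, without advancing time (a new reading comes with each control period).
- env.read_camera(name): name is "scene" or "top"; returns a dict with "frame" (420x560x3 uint8, red, green, blue), "fx", "fy", "cx", "cy" (pixels), "R" (3x3) and "t" (3): a world point X has camera coordinates R X + t. Camera axes: x right, y down, z forward; pixel columns grow to the right and rows downward; lengths in m; the calibration is good to about 2 mm. A picture is of the moment at which its call begins. There is no depth.
- env.sign_off(): hands the job in, once; it reports no verdict.
The state is a dict: "time_s": time; "qpos": joint angles; "joint_velocities": joint speeds; "effort": joint torques, N m; "tool_pos": TCP position; "tool_rot": TCP orientation; "force": force on the tool from outside, world axes, zero at the start; "wrist_torque": the same for the moment, N m; "grip_width": finger opening in m.
Only numpy, scipy, OpenCV 4.12 (cv2) and the standard library are available. Lean on these libraries where they do the work, as an engineer would, in place of code of your own. Each camera call takes 0.05 s, during which the arm holds its last target.

## Working session

There is one attempt and no reset: what is moved stays moved. The work goes in short steps, Python scripts to look and compute and a tool call to move; the robot and the scene stay as the last step left them, time stands still between calls to the robot, and variables do not carry over. Pictures are saved under pics/ and viewed, and the job is handed in when it is done.

Besides the shell and the picture viewer there is one more tool, called as a command line: name --argument value ..., lists and objects as JSON in quotes. drive_tool: Moves the arm, as the interface text tells. Shifts and turns lie within -1 to 1; 1 stands for 0.04 m of shift or 120 degrees of turn. Its arguments: {"type":"object","properties":{"increments":{"type":"array"},"hand":{"type":"number"},"squeeze":{"type":"number"}},"required":["increments"]}

```bash
mkdir -p pics; ls; cat > h.py <<'E'
import numpy as np, cv2
from cell import env
def snap(name,tag):
    c=env.read_camera(name); cv2.imwrite(f'pics/{tag}.png',c['frame'][:,:,::-1]); return c
E
python3 - <<'E'
from h import *
import pickle
for n in('scene','top'):
    c=snap(n,n+'0'); pickle.dump(c,open(n+'0.pkl','wb')); print(n,c['fx'],c['fy'],c['cx'],c['cy'],c['R'],c['t'], -c['R'].T@c['t'])
print(env.get_obs())
E
```

```text
pics
scene 507.6096671882032 507.6096671882032 287.80972629064564 214.14042595077674 [[-0.46137301 -0.88698267 -0.01991692]
 [-0.64206647  0.34930158 -0.68245077]
 [ 0.61227902 -0.30207638 -0.73066016]] [0.23780618 0.44494615 1.1192635 ] [-0.2898992   0.39361263  1.12619146]
top 496.4024694347127 496.4024694347127 276.4655348635 213.2687234949798 [[ 0.23081512 -0.97298728  0.00448782]
 [-0.92762814 -0.22144222 -0.30078128]
 [ 0.29365015  0.06526184 -0.95368259]] [-0.1827717   0.52663642  1.64058436] [ 0.0489514  -0.16828255  1.72381936]
{'time_s': 0.1, 'qpos': array([68.81830604, 18.43413313, -4.01858728, 83.170078  ,  1.29536874,
       78.54110863, -3.26054543]), 'joint_velocities': array([ 0.06188356, -0.01706055, -0.0075416 , -0.14621427,  0.0859672 ,
        0.03890385, -0.04828199]), 'effort': array([-4.39770056e-04, -4.92572021e+01, -4.05920399e-01, -3.13396990e+01,
       -6.41027489e-02,  3.94710910e-02,  5.22871176e-05]), 'tool_pos': array([ 0.24317385, -0.60224327,  0.22156003]), 'tool_rot': array([-177.14232886,   89.89982574,  114.85143556]), 'force': array([ 0.83979916,  0.28763186, -0.75970849]), 'wrist_torque': array([0.03432291, 0.03177091, 0.00695089]), 'grip_width': 0.08699152645752797}
```

View pics/scene0.png

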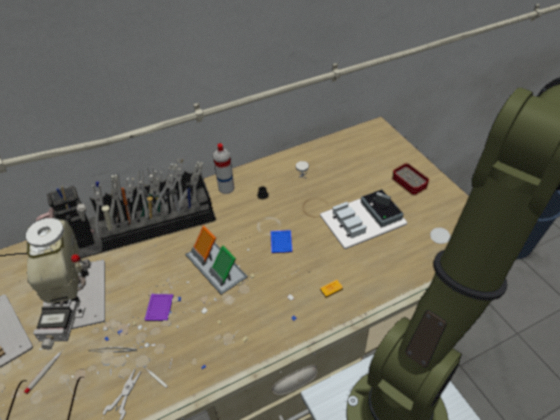

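View pics/top0.png

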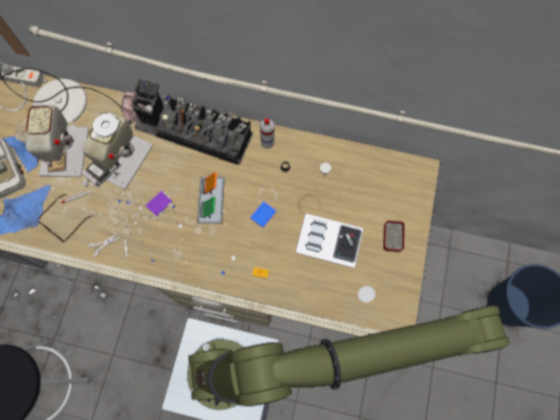

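The scene view shows the orange plaque at (204,244) and the green one at (225,263), both leaning in the grey stand. The purple look-alike at (159,307) and the blue one at (281,241) lie flat, and I'll leave both alone. The dryer is at (363,218), loupe (263,192), packet (331,288), tin (410,178). Next I'll confirm the plaques and dryer in enlarged crops.

```bash
python3 - <<'E'
import pickle,cv2,numpy as np
s=pickle.load(open('scene0.pkl','rb'))['frame'][:,:,::-1];t=pickle.load(open('top0.pkl','rb'))['frame'][:,:,::-1]
def cr(im,x,y,w,h,k): return cv2.resize(im[y:y+h,x:x+w],None,fx=k,fy=k,interpolation=cv2.INTER_CUBIC)
a=np.hstack([cr(s,175,215,80,80,5),cr(t,180,160,80,80,5)])
cv2.imwrite('pics/c1.png',a)
b=np.hstack([cr(s,315,175,100,80,4),cr(t,290,200,100,80,4)])
cv2.imwrite('pics/c2.png',b)
E
```

```text
(no output)
```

View pics/c1.png

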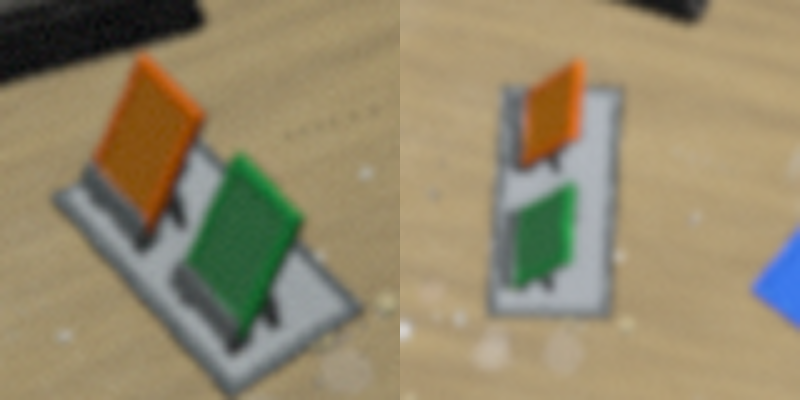

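View pics/c2.png

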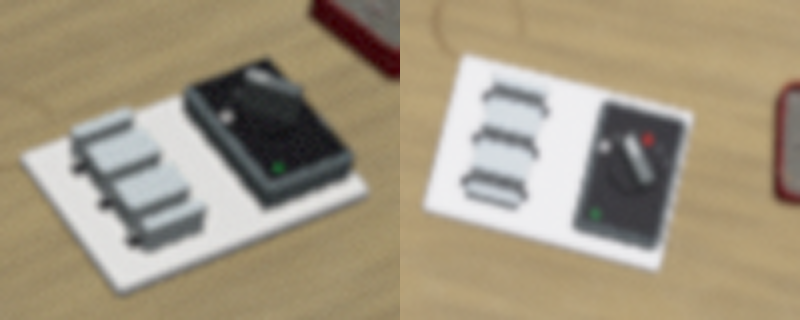

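The crops confirm the orange-framed plaque in the far pocket and the green-framed one in the near pocket. They also show the dryer's three slots and the selector, with white and red marks beside it. Next I'll measure the dryer and the stand.

```bash
cat >> h.py <<'E'
def ray(c,uv,z):
    uv=np.atleast_2d(np.asarray(uv,float)); d=np.c_[(uv[:,0]-c['cx'])/c['fx'],(uv[:,1]-c['cy'])/c['fy'],np.ones(len(uv))]@c['R']
    o=-c['R'].T@c['t']; return o+d*((z-o[2])/d[:,2:3])
def proj(c,X):
    p=np.atleast_2d(X)@c['R'].T+c['t']; return np.c_[c['fx']*p[:,0]/p[:,2]+c['cx'],c['fy']*p[:,1]/p[:,2]+c['cy']]
def avg(name,n=4):
    cs=[env.read_camera(name) for _ in range(n)]; c=cs[0]; c['frame']=np.mean([k['frame'] for k in cs],0).astype(np.uint8); return c
def up(c,x,y,w,h,k=8):
    im=c['frame'][y:y+h,x:x+w]; return cv2.resize(im,None,fx=k,fy=k,interpolation=cv2.INTER_CUBIC)
def toful(p,x,y,k=8): return (np.asarray(p,float)+0.5)/k-0.5+[x,y]
E
python3 - <<'E'
from h import *
import pickle
for n,(x,y,w,h) in dict(top=(285,205,90,70),scene=(310,180,105,75)).items():
    c=avg(n,4); pickle.dump(c,open(n+'1.pkl','wb'))
    u=up(c,x,y,w,h); 
    hsv=cv2.cvtColor(u,cv2.COLOR_RGB2HSV)
    m=((hsv[...,2]>185)&(hsv[...,1]<45)).astype(np.uint8)*255
    m=cv2.morphologyEx(m,cv2.MORPH_OPEN,np.ones((9,9)))
    cs,_=cv2.findContours(m,cv2.RETR_EXTERNAL,cv2.CHAIN_APPROX_NONE); k=max(cs,key=cv2.contourArea)
    hull=cv2.convexHull(k)
    P=ray(c,toful(hull[:,0],x,y),0.012)[:,:2]
    r=cv2.minAreaRect((P*1000).astype(np.float32)); print(n,r,cv2.boxPoints(r).round(1).tolist())
    q=cv2.approxPolyDP(hull,20,True)[:,0]; print('quad',ray(c,toful(q,x,y),0.012)[:,:2].round(4).tolist())
    v=u[:,:,::-1].copy(); cv2.drawContours(v,[k],-1,(0,0,255),1); cv2.imwrite(f'pics/d_{n}.png',v); print(v.shape)
E
```

```text
top ((524.3096313476562, -256.81964111328125), (217.6983642578125, 152.08412170410156), 88.30995178222656) [[445.1000061035156, -363.3999938964844], [597.0999755859375, -367.8999938964844], [603.5, -150.3000030517578], [451.5, -145.8000030517578]]
quad [[0.6001, -0.1527], [0.5938, -0.3651], [0.4467, -0.3613], [0.4538, -0.1494]]
(560, 720, 3)
scene ((525.512451171875, -257.1103515625), (212.31398010253906, 147.7578582763672), 88.36449432373047) [[448.6000061035156, -361.1000061035156], [596.2999877929688, -365.29998779296875], [602.4000244140625, -153.10000610351562], [454.70001220703125, -148.89999389648438]]
quad [[0.6005, -0.1559], [0.5965, -0.289], [0.4507, -0.3583], [0.457, -0.1509]]
(600, 840, 3)
```

View pictures.

View pics/d_top.png

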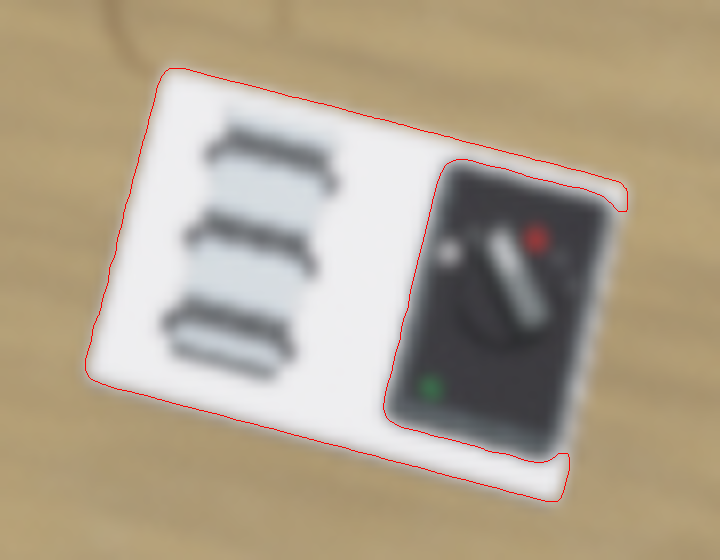

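```bash
python3 - <<'E'
import cv2; a=cv2.imread('pics/d_scene.png'); cv2.imwrite('pics/d_scene2.png',cv2.resize(a,(800,571)))
E
```

```text
(no output)
```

View pics/d_scene2.png

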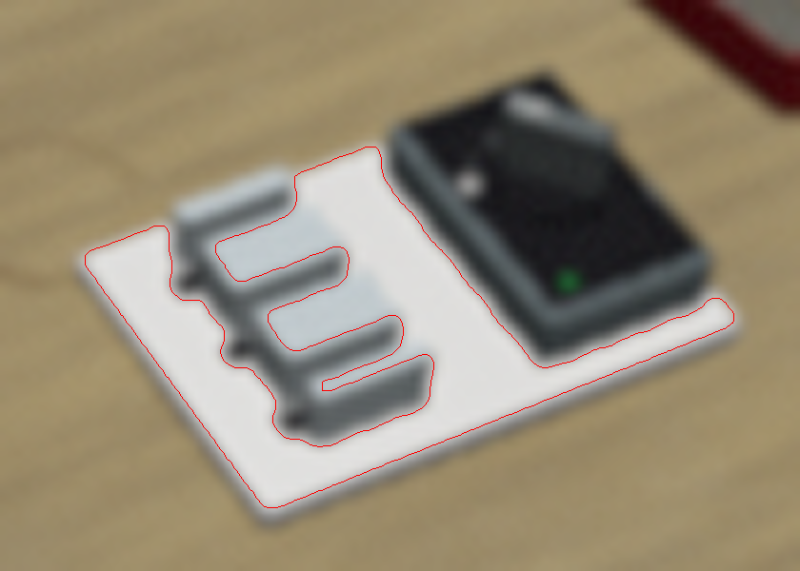

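```bash
python3 - <<'E'
from h import *
import pickle
yaw=np.radians(-1.68); ex=np.array([np.cos(yaw),np.sin(yaw)]); ey=np.array([-ex[1],ex[0]]); O=np.array([.5249,-.257])
for n in('top','scene'):
    c=pickle.load(open(n+'1.pkl','rb')); g=cv2.cvtColor(c['frame'],cv2.COLOR_RGB2GRAY).astype(np.float32)
    # rectified plane z=.042 dryer coordinates, 0.5mm
    xs=np.arange(-.075,.0751,.0005); ys=np.arange(0,.1075,.0005)
    X,Y=np.meshgrid(xs,ys,indexing='ij'); W=O+X[...,None]*ex+Y[...,None]*ey
    P=proj(c,np.c_[W.reshape(-1,2),np.full(X.size,.042)]).astype(np.float32).reshape(X.shape+(2,))
    im=cv2.remap(g,P[...,0],P[...,1],cv2.INTER_CUBIC)
    cv2.imwrite(f'pics/r_{n}.png',cv2.resize(im,None,fx=2,fy=2)[::-1,::-1])
    for yy in (.035,.045,.055,.06,.065):
        j=int(yy/.0005); col=im[:,j-4:j+5].mean(1); mins=[]
        for k in range(10,len(xs)-10):
            if col[k]==col[k-10:k+11].min() and col[k]<150:
                lo,hi=max(0,k-20),k+21; thr=(col[k]+min(col[lo:k].max(),col[k:hi].max()))/2
                a=k
                while col[a]<thr:a-=1
                b=k
                while col[b]<thr:b+=1
                mins.append((round((xs[a]+xs[b])/2*1000,1),round((b-a)*.5,1),int(col[k])))
        print(n,yy,mins)
E
```

```text
top 0.035 [(np.float64(-41.0), 12.0, 116), (np.float64(-1.0), 12.0, 115), (np.float64(39.0), 12.0, 118)]
top 0.045 [(np.float64(-41.2), 11.5, 109), (np.float64(-1.0), 12.0, 113), (np.float64(39.0), 11.0, 115)]
top 0.055 [(np.float64(-41.0), 12.0, 114), (np.float64(-1.0), 12.0, 118), (np.float64(39.0), 12.0, 119)]
top 0.06 [(np.float64(-41.0), 11.0, 111), (np.float64(-1.2), 11.5, 112), (np.float64(38.8), 11.5, 115)]
top 0.065 [(np.float64(-41.0), 12.0, 115), (np.float64(-1.0), 12.0, 110), (np.float64(38.8), 11.5, 116)]
scene 0.035 [(np.float64(-60.7), 10.5, 111), (np.float64(-38.7), 10.5, 109), (np.float64(1.0), 11.0, 107), (np.float64(40.8), 10.5, 111), (np.float64(67.8), 8.5, 134)]
scene 0.045 [(np.float64(-65.0), 15.0, 93), (np.float64(-40.0), 11.0, 97), (np.float64(0.0), 11.0, 98), (np.float64(40.0), 11.0, 102), (np.float64(69.3), 7.5, 134)]
scene 0.055 [(np.float64(-65.0), 14.0, 94), (np.float64(-39.7), 10.5, 97), (np.float64(0.0), 11.0, 98), (np.float64(40.0), 11.0, 103), (np.float64(68.5), 9.0, 134)]
scene 0.06 [(np.float64(-65.2), 14.5, 93), (np.float64(-40.0), 11.0, 96), (np.float64(0.0), 11.0, 98), (np.float64(39.8), 10.5, 103), (np.float64(68.8), 9.5, 135)]
scene 0.065 [(np.float64(-65.0), 15.0, 94), (np.float64(-40.0), 11.0, 98), (np.float64(0.0), 11.0, 97), (np.float64(40.0), 11.0, 103), (np.float64(68.3), 9.5, 135)][ WARN:0@0.352] global loadsave.cpp:1063 imwrite_ Unsupported depth image for selected encoder is fallbacked to CV_8U.
```

View pics/r_top.png

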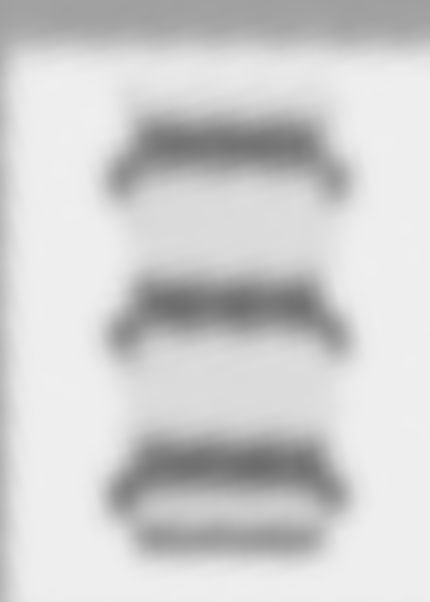

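View pics/r_scene.png

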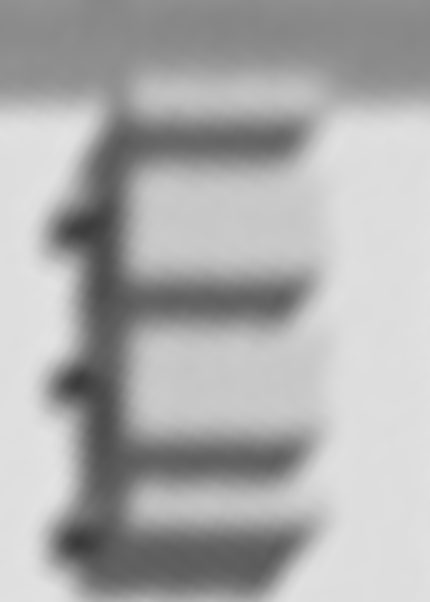

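```bash
python3 - <<'E'
from h import *
import pickle
for n,(x,y,w,h) in dict(top=(185,165,55,70),scene=(178,220,75,78)).items():
    c=pickle.load(open(n+'1.pkl','rb'))
    u=up(c,x,y,w,h); hsv=cv2.cvtColor(u,cv2.COLOR_RGB2HSV)
    H,S,V=[hsv[...,i].astype(int) for i in range(3)]
    wood=(H>8)&(H<30)&(S>48)&(S<140)
    m=(((S<48)|(S>140))&(H>-1)).astype(np.uint8)*255
    m=cv2.morphologyEx(m,cv2.MORPH_OPEN,np.ones((17,17)))
    cs,_=cv2.findContours(m,cv2.RETR_EXTERNAL,cv2.CHAIN_APPROX_NONE); k=max(cs,key=cv2.contourArea)
    v=u[:,:,::-1].copy(); cv2.drawContours(v,[k],-1,(0,0,255),1)
    for nm,hr,col in(('orange',(3,16),(255,0,0)),('green',(50,85),(255,0,255))):
        mm=((H>=hr[0])&(H<=hr[1])&(S>150)).astype(np.uint8)*255
        mm=cv2.morphologyEx(mm,cv2.MORPH_OPEN,np.ones((5,5)))
        cs,_=cv2.findContours(mm,cv2.RETR_EXTERNAL,cv2.CHAIN_APPROX_NONE); kk=max(cs,key=cv2.contourArea)
        cv2.drawContours(v,[kk],-1,col,1)
        q=cv2.approxPolyDP(kk,14,True)[:,0]; print(n,nm,toful(q,x,y).round(1).tolist())
        pickle.dump(toful(kk[:,0],x,y),open(f'k_{n}_{nm}.pkl','wb'))
    q=cv2.approxPolyDP(k,16,True)[:,0]; print(n,'quad',np.c_[q,1000*ray(c,toful(q,x,y),0.009)[:,:2]].round(1).tolist())
    cv2.imwrite(f'pics/s_{n}.png',v)
E
```

```text
top orange [[215.9, 172.1], [205.6, 178.4], [204.6, 192.1], [214.6, 186.7]]
top green [[213.3, 197.9], [210.4, 200.1], [210.7, 209.9], [203.9, 215.2], [212.8, 210.8]]
top quad [[127.0, 98.0, 649.4, 255.8], [100.0, 459.0, 478.8, 219.5], [289.0, 467.0, 494.9, 135.9], [314.0, 104.0, 666.6, 170.8], [263.0, 100.0, 663.1, 194.3], [250.0, 180.0, 623.5, 189.6], [157.0, 230.0, 590.1, 224.5], [156.0, 98.0, 652.5, 242.7]]
scene orange [[202.8, 225.6], [193.7, 246.2], [204.8, 260.1], [215.3, 237.3]]
scene green [[222.3, 246.6], [213.2, 266.4], [222.1, 250.9], [230.1, 258.2], [222.4, 275.4], [223.8, 279.8], [233.9, 258.1]]
scene quad [[112.0, 230.0, 659.2, 234.0], [65.0, 287.0, 642.6, 257.6], [338.0, 591.0, 478.2, 221.3], [551.0, 459.0, 493.5, 137.4], [491.0, 366.0, 539.3, 139.4], [447.0, 350.0, 553.0, 150.1], [404.0, 458.0, 517.6, 181.1], [355.0, 507.0, 506.7, 203.5], [269.0, 381.0, 569.8, 209.5], [331.0, 215.0, 628.4, 162.6], [287.0, 193.0, 645.4, 172.7], [217.0, 338.0, 595.9, 218.5]]
```

View pics/s_top.png

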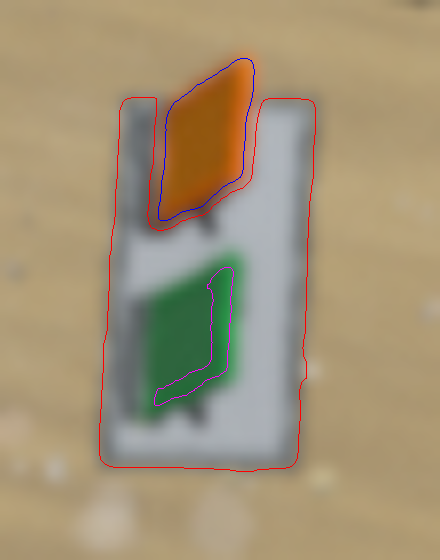

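View pics/s_scene.png

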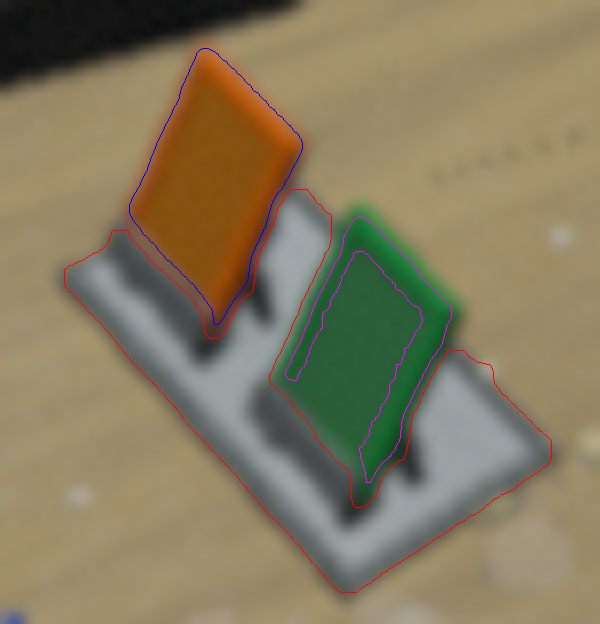

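```bash
cat >> h.py <<'E'
def tri(c1,p1,c2,p2):
    P=[np.diag([1,1,1.])@np.array([[c['fx'],0,c['cx']],[0,c['fy'],c['cy']],[0,0,1]])@np.c_[c['R'],c['t']] for c in(c1,c2)]
    X=cv2.triangulatePoints(P[0],P[1],np.array(p1,float).reshape(2,1),np.array(p2,float).reshape(2,1))[:,0]; return X[:3]/X[3]
E
python3 - <<'E'
from h import *
import pickle
s,t=[pickle.load(open(n+'1.pkl','rb')) for n in('scene','top')]
f=np.radians(12.0); sy=-np.array([np.cos(f),np.sin(f),0]); sx=np.array([-np.sin(f),np.cos(f),0]); z=np.array([0,0,1.]); C=np.array([.573,.1955,0])
a=np.radians(35); upv=np.cos(a)*z-np.sin(a)*sx; nv=np.cos(a)*sx+np.sin(a)*z
for nm,y in(('orange',-.045),('green',.045)):
    foot=C+.022*sx+.022*z+y*sy
    for lab,h in(('top',.08),('bot',0)):
      for w in(-.03,.03):
        for o in(.004,-.004):
          X=foot+h*upv+w*sy+o*nv; print(nm,lab,w,o,'scene',proj(s,X)[0].round(1),'top',proj(t,X)[0].round(1),X.round(4))
print(tri(s,(202.8,225.6),t,(215.9,172.1)),tri(s,(215.3,237.3),t,(214.6,186.7)))
E
```

```text
orange top -0.03 0.004 scene [202.8 226. ] top [214.9 172. ] [0.6506 0.1909 0.0898]
orange top -0.03 -0.004 scene [205. 226.] top [216.9 172.5] [0.652  0.1845 0.0852]
orange top 0.03 0.004 scene [215.  238.7] top [213.9 187.9] [0.592  0.1785 0.0898]
orange top 0.03 -0.004 scene [217.2 238.6] top [215.9 188.4] [0.5933 0.172  0.0852]
orange bot -0.03 0.004 scene [192.3 249.5] top [204.5 178.5] [0.6411 0.2358 0.0243]
orange bot -0.03 -0.004 scene [194.6 249.4] top [206.4 179. ] [0.6425 0.2294 0.0197]
orange bot 0.03 0.004 scene [204.  262.5] top [203.4 193.9] [0.5824 0.2233 0.0243]
orange bot 0.03 -0.004 scene [206.3 262.3] top [205.3 194.4] [0.5838 0.2169 0.0197]
green top -0.03 0.004 scene [221.3 245.3] top [213.4 195.9] [0.5626 0.1722 0.0898]
green top -0.03 -0.004 scene [223.6 245.1] top [215.4 196.4] [0.564  0.1658 0.0852]
green top 0.03 0.004 scene [234.4 258.9] top [212.3 212.3] [0.5039 0.1597 0.0898]
green top 0.03 -0.004 scene [236.7 258.7] top [214.3 212.8] [0.5053 0.1533 0.0852]
green bot -0.03 0.004 scene [210.1 269.2] top [202.8 201.7] [0.5531 0.2171 0.0243]
green bot -0.03 -0.004 scene [212.3 269. ] top [204.8 202.2] [0.5544 0.2107 0.0197]
green bot 0.03 0.004 scene [222.7 283.1] top [201.7 217.6] [0.4944 0.2046 0.0243]
green bot 0.03 -0.004 scene [224.9 282.8] top [203.7 218. ] [0.4957 0.1982 0.0197]
[0.65282224 0.18909509 0.0876349 ] [0.59599946 0.17650327 0.09071637]
```

```bash
cat >> h.py <<'E'
from scipy.spatial.transform import Rotation as Rn
def cur():
    o=env.get_obs(); return o,np.array(o['tool_pos']),Rn.from_euler('xyz',o['tool_rot'],degrees=True)
def plan(tp,tR,step=.036,dps=8.2):
    """tR: Rotation or None. prints turn rows then shift rows (world straight line after turning)"""
    o,p,R=cur()
    if tR is None: tR=R
    rv=(R.inv()*tR).as_rotvec(degrees=True); n=max(1,int(np.ceil(np.linalg.norm(rv)/dps)))
    print('turn',rv.round(1),'deg; rows',n,'each',(rv/n/120).round(4))
    d=tR.inv().apply(np.asarray(tp)-p); m=max(1,int(np.ceil(np.linalg.norm(d)/step)))
    print('shift(tool, after turn) mm',(d*1000).round(1),'rows',m,'each',(d/m/.04).round(4),'world',((np.asarray(tp)-p)*1000).round(1))
def show():
    o,p,R=cur(); print('t',round(o['time_s'],2),'p',p.round(4),'axes x',R.apply([1,0,0]).round(3),'z',R.apply([0,0,1]).round(3),'q',np.round(o['qpos'],1),'F',np.round(o['force'],1),'w',round(o['grip_width'],4))
def Rax(x,z):
    x=np.array(x,float);x/=np.linalg.norm(x);z=np.array(z,float);z-=x*(x@z);z/=np.linalg.norm(z); return Rn.from_matrix(np.c_[x,np.cross(z,x),z])
f=np.radians(12.0); sy=-np.array([np.cos(f),np.sin(f),0]); sx=np.array([-np.sin(f),np.cos(f),0]); Z=np.array([0,0,1.]); C=np.array([.574,.1955,0])
a=np.radians(35); upv=np.cos(a)*Z-np.sin(a)*sx; nv=np.cos(a)*sx+np.sin(a)*Z
foot=dict(orange=C+.022*sx+.022*Z-.045*sy, green=C+.022*sx+.022*Z+.045*sy)
ex=np.array([np.cos(np.radians(-1.68)),np.sin(np.radians(-1.68)),0]); ey=np.array([-ex[1],ex[0],0])
D=np.array([.5244,-.257,0])
slot=dict(front=D-.04*ex+.051*ey+.012*Z, back=D+.04*ex+.051*ey+.012*Z)
E
python3 - <<'E'
from h import *
show()
g=foot['orange']+.054*upv; print(g,slot)
for s in(1,-1):
    print(s); plan(g+.09*upv,Rax(-upv,s*nv))
E
```

```text
t 0.5 p [ 0.2434 -0.6027  0.2225] axes x [-0. -0. -1.] z [ 0.374 -0.927  0.   ] q [68.8 18.4 -4.  83.1  1.3 78.5 -3.3] F [-0.4 -0.6 -0.3] w 0.0872
[0.61988226 0.19607898 0.06623421] {'front': array([ 0.48591238, -0.20484923,  0.012     ]), 'back': array([ 0.56587799, -0.20719462,  0.012     ])}
1
turn [-162.5   -4.5   51.2] deg; rows 21 each [-0.0645 -0.0018  0.0203]
shift(tool, after turn) mm [ 441.3 -534.4  486.3] rows 24 each [ 0.4597 -0.5566  0.5065] world [387.3 748.3 -82.6]
-1
turn [ 9.7 34.9  3.1] deg; rows 5 each [0.0161 0.0582 0.0051]
shift(tool, after turn) mm [ 441.3  534.4 -486.3] rows 24 each [ 0.4597  0.5566 -0.5065] world [387.3 748.3 -82.6]
```

drive_tool --increments '[[[-0.1,0,0],[-0.07,0,0]],[[-0.1,0,0],[-0.07,0,0]],[[-0.1,0,0],[-0.07,0,0]],[[-0.1,0,0],[-0.07,0,0]],[[-0.1,0,0],[-0.07,0,0]],[[-0.1,0,0],[-0.07,0,0]],[[-0.1,0,0],[-0.07,0,0]],[[0,0,0],[-0.07,0,0]],[[0,0,0],[-0.07,0,0]],[[0,0,0],[-0.07,0,0]]]' --hand 0

```text
time_s: 1.5
tool_pos: [0.2434, -0.6028, 0.2507]
tool_rot: [-97.6, 90.0, -81.2]
force: [0.0, -0.7, -0.2]
grip_width: 0.0436
```

```bash
python3 - <<'E'
from h import *
show(); plan([.632,.14,.25],None)
E
```

```text
t 1.5 p [ 0.2434 -0.6028  0.2507] axes x [ 0. -0. -1.] z [ 0.96   0.281 -0.   ] q [ 77.2  18.4 -14.8  80.4   4.7  81.8  78.7] F [ 0.  -0.7 -0.2] w 0.0436
turn [0. 0. 0.] deg; rows 1 each [0. 0. 0.]
shift(tool, after turn) mm [5.000e-01 6.035e+02 5.819e+02] rows 24 each [5.000e-04 6.286e-01 6.061e-01] world [ 3.886e+02  7.428e+02 -7.000e-01]
```

drive_tool --increments '[[[0,0.3,0.3],[0,0,0]],[[0,0.63,0.606],[0,0,0]],[[0,0.63,0.606],[0,0,0]],[[0,0.63,0.606],[0,0,0]],[[0,0.63,0.606],[0,0,0]],[[0,0.63,0.606],[0,0,0]],[[0,0.63,0.606],[0,0,0]],[[0,0.63,0.606],[0,0,0]],[[0,0.63,0.606],[0,0,0]],[[0,0.63,0.606],[0,0,0]]]'

```text
time_s: 2.5
tool_pos: [0.3995, -0.307, 0.2507]
tool_rot: [-102.3, 90.0, -86.5]
force: [0.1, 0.2, 1.0]
grip_width: 0.0433
```

drive_tool --increments '[[[0,0.63,0.606],[0,0,0]],[[0,0.63,0.606],[0,0,0]],[[0,0.63,0.606],[0,0,0]],[[0,0.63,0.606],[0,0,0]],[[0,0.63,0.606],[0,0,0]],[[0,0.63,0.606],[0,0,0]],[[0,0.63,0.606],[0,0,0]],[[0,0.63,0.606],[0,0,0]],[[0,0.63,0.606],[0,0,0]],[[0,0.63,0.606],[0,0,0]]]'

```text
time_s: 3.5
tool_pos: [0.5622, 0.0018, 0.2507]
tool_rot: [-96.4, 90.0, -80.6]
force: [0.5, -0.2, 0.7]
grip_width: 0.0433
```

```bash
python3 - <<'E'
from h import *
show(); plan([.632,.14,.25],Rax(-upv,nv))
E
```

```text
t 3.5 p [0.5622 0.0018 0.2507] axes x [ 0.    -0.001 -1.   ] z [ 0.962  0.272 -0.   ] q [ 37.7  11.1 -46.   92.2   8.1  80.2   6.7] F [ 0.5 -0.2  0.7] w 0.0433
turn [-83.3 -28.1  26.3] deg; rows 12 each [-0.0578 -0.0195  0.0183]
shift(tool, after turn) mm [ 69.8 -97.   98.5] rows 5 each [ 0.3491 -0.4851  0.4924] world [ 69.8 138.2  -0.7]
```

drive_tool --increments '[[[0,0,0],[-0.058,-0.0195,0.018]],[[0,0,0],[-0.058,-0.0195,0.018]],[[0,0,0],[-0.058,-0.0195,0.018]],[[0,0,0],[-0.058,-0.0195,0.018]],[[0,0,0],[-0.058,-0.0195,0.018]],[[0,0,0],[-0.058,-0.0195,0.018]],[[0,0,0],[-0.058,-0.0195,0.018]],[[0,0,0],[-0.058,-0.0195,0.018]],[[0,0,0],[-0.058,-0.0195,0.018]],[[0,0,0],[-0.058,-0.0195,0.018]]]'

```text
time_s: 4.5
tool_pos: [0.5617, 0.0002, 0.2506]
tool_rot: [7.2, 60.1, 94.6]
force: [0.3, 0.3, 0.8]
grip_width: 0.0435
```

drive_tool --increments '[[[0,0,0],[-0.058,-0.0195,0.018]],[[0,0,0],[-0.058,-0.0195,0.018]],[[0,0,0],[0,0,0]]]'

```text
time_s: 4.8
tool_pos: [0.5624, -0.0009, 0.2492]
tool_rot: [-0.1, 55.1, 102.0]
force: [-0.6, 0.0, -0.1]
grip_width: 0.0432
```

```bash
python3 - <<'E'
from h import *
show(); g=foot['orange']+.054*upv; plan(g+.09*upv,Rax(-upv,nv))
E
```

```text
t 4.8 p [ 0.5624 -0.0009  0.2492] axes x [-0.119  0.56  -0.82 ] z [-0.173  0.802  0.572] q [ 56.6  27.6 -54.   86.1 -11.4  87.3 107.6] F [-0.6  0.  -0.1] w 0.0432
turn [ 0.2 -0.1 -0. ] deg; rows 1 each [ 0.0013 -0.0007 -0.0002]
shift(tool, after turn) mm [163.6 -97.2  43.1] rows 6 each [ 0.6816 -0.4049  0.1796] world [  68.2  146.5 -109.3]
```

drive_tool --increments '[[[0.6,-0.4,0.18],[0,0,0]],[[0.6,-0.4,0.18],[0,0,0]],[[0.6,-0.4,0.18],[0,0,0]],[[0.6,-0.4,0.18],[0,0,0]],[[0.6,-0.4,0.18],[0,0,0]],[[0.6,-0.4,0.18],[0,0,0]],[[0,0,0],[0,0,0]],[[0,0,0],[0,0,0]]]'

```text
time_s: 5.6
tool_pos: [0.6307, 0.1362, 0.1578]
tool_rot: [-0.3, 55.3, 102.0]
force: [-0.3, -0.4, 0.3]
grip_width: 0.0436
```

```bash
python3 - <<'E'
from h import *
show(); g=foot['orange']+.054*upv; plan(g,Rax(-upv,nv))
s=snap('scene','s2'); t=snap('top','t2')
cr=lambda c,x,y:up(c,x,y,100,100,4)[:,:,::-1]
cv2.imwrite('pics/c3.png',np.hstack([cr(s,160,200),cr(t,160,150)]))
E
```

```text
t 5.6 p [0.6307 0.1362 0.1578] axes x [-0.119  0.557 -0.822] z [-0.177  0.803  0.57 ] q [ 40.   36.6 -51.9  85.9  -6.8  73.2  97.9] F [-0.3 -0.4  0.3] w 0.0436
turn [ 0.3 -0.3 -0. ] deg; rows 1 each [ 0.0028 -0.0022 -0.0002]
shift(tool, after turn) mm [109.9  -1.9  -2.7] rows 4 each [ 0.6868 -0.012  -0.0167] world [-10.8  59.9 -91.5]
```

View pics/c3.png

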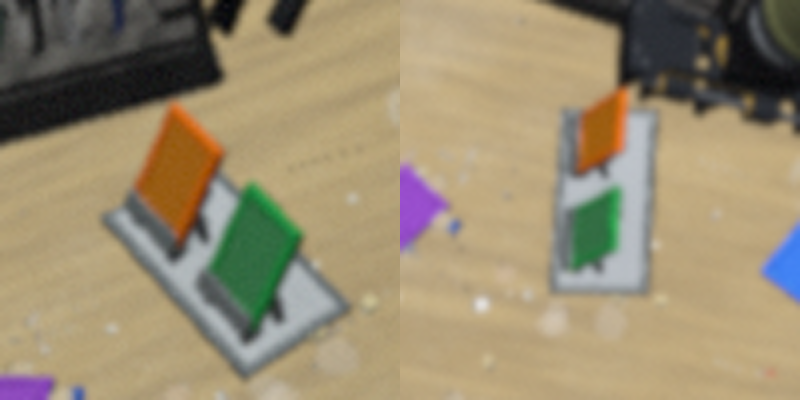

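drive_tool --increments '[[[0.5,0,-0.05],[0.003,-0.002,0]],[[0.5,-0.02,0],[0,0,0]],[[0.5,-0.02,0],[0,0,0]],[[0.3,0,0],[0,0,0]],[[0,0,0],[0,0,0]]]'

```text
time_s: 6.2
tool_pos: [0.6239, 0.1739, 0.0966]
tool_rot: [0.1, 55.0, 102.1]
force: [-0.3, -0.1, -0.6]
grip_width: 0.0436
```

```bash
python3 - <<'E'
from h import *
show(); g=foot['orange']+.054*upv; plan(g,Rax(-upv,nv))
s=snap('scene','s3'); t=snap('top','t3')
o,p,R=cur(); print(proj(s,p),proj(t,p))
cr=lambda c,x,y:up(c,x,y,80,80,5)[:,:,::-1]
cv2.imwrite('pics/c4.png',np.hstack([cr(s,170,200),cr(t,170,150)]))
E
```

```text
t 6.2 p [0.6239 0.1739 0.0966] axes x [-0.12   0.561 -0.819] z [-0.17   0.801  0.574] q [ 37.   39.5 -50.9  90.1  -5.8  65.8  97.2] F [-0.3 -0.1 -0.6] w 0.0436
turn [-0.  0. -0.] deg; rows 1 each [-0.0002  0.0002 -0.0003]
shift(tool, after turn) mm [37.8 -0.6  1.1] rows 2 each [ 0.4724 -0.008   0.0137] world [ -4.1  22.2 -30.3]
[[211.87774682 227.71297815]] [[217.70504549 178.66254378]]
```

View pics/c4.png

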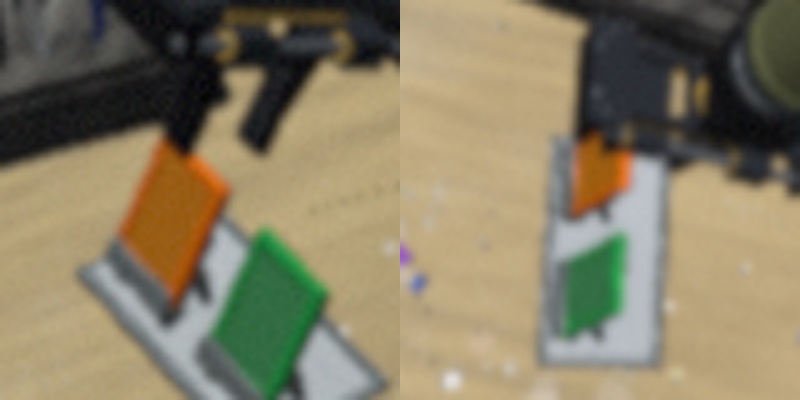

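```bash
python3 - <<'E'
from h import *
import pickle
s,t=[pickle.load(open(n+'1.pkl','rb')) for n in('scene','top')]
o,p,R=cur(); n=R.apply([0,0,1])
for d in(.0218,.037,-.0218,-.037): print(d,(proj(s,p+d*n)[0]-[170,200])*5,(proj(t,p+d*n)[0]-[170,150])*5+[400,0])
e=foot['orange']+.08*upv
print((proj(s,e+.004*nv)[0]-[170,200])*5,(proj(s,e-.004*nv)[0]-[170,200])*5)
E
```

```text
0.0218 [178.58776142 139.31774843] [610.97723663 136.12674607]
0.037 [156.66144857 139.85368581] [591.54474223 131.05772389]
-0.0218 [239.45305485 137.83003883] [665.70036265 150.40143125]
-0.037 [259.99339851 137.32797822] [684.43155239 155.28751609]
[193.45041068 160.15931335] [204.63400504 159.7961786 ]
```

drive_tool --increments '[[[0.3,0,0.01],[0,0,0]],[[0.3,0,0.01],[0,0,0]],[[0.3,0,0],[0,0,0]],[[0,0,0],[0,0,0]]]'

```text
time_s: 6.7
tool_pos: [0.6185, 0.1963, 0.0665]
tool_rot: [0.2, 54.9, 102.3]
force: [0.1, -0.4, 0.1]
grip_width: 0.0431
```

```bash
python3 - <<'E'
from h import *
show(); g=foot['orange']+.054*upv; plan(g,Rax(-upv,nv))
s=snap('scene','s4'); t=snap('top','t4')
cr=lambda c,x,y:up(c,x,y,80,80,5)[:,:,::-1]
cv2.imwrite('pics/c5.png',np.hstack([cr(s,170,200),cr(t,170,150)]))
E
```

```text
t 6.7 p [0.6185 0.1963 0.0665] axes x [-0.123  0.562 -0.818] z [-0.171  0.8    0.575] q [ 35.1  41.2 -50.4  91.9  -5.1  62.   96.6] F [ 0.1 -0.4  0.1] w 0.0431
turn [ 0.1  0.1 -0.2] deg; rows 1 each [ 0.0007  0.0008 -0.0015]
shift(tool, after turn) mm [-0.1 -1.3 -0.6] rows 1 each [-0.0025 -0.0331 -0.0147] world [ 1.4 -0.3 -0.3]
```

View pics/c5.png

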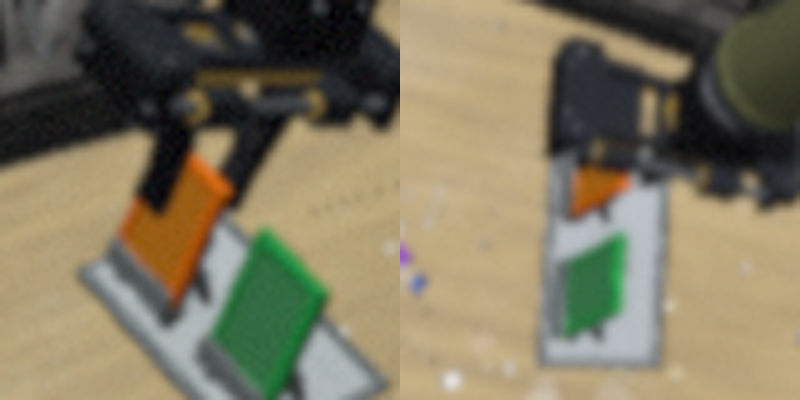

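The fingers straddle the orange plaque, with the left finger over its face at crop (160,190). I'll close now.

drive_tool --increments '[[[0,0,0],[0,0,0]],[[0,0,0],[0,0,0]],[[0,0,0],[0,0,0]],[[0,0,0],[0,0,0]],[[0,0,0],[0,0,0]],[[0,0,0],[0,0,0]]]' --hand -1 --squeeze 15

```text
time_s: 7.4
tool_pos: [0.6206, 0.1953, 0.0687]
tool_rot: [-0.2, 54.9, 101.9]
force: [-0.1, -0.5, 0.5]
grip_width: 0.008
```

drive_tool --increments '[[[-0.3,0,0],[0,0,0]],[[-0.4,0,0],[0,0,0]],[[-0.5,0,0],[0,0,0]],[[-0.5,0,0],[0,0,0]],[[-0.5,0,0],[0,0,0]],[[-0.5,0,0],[0,0,0]],[[-0.5,0,0],[0,0,0]],[[-0.5,0,0],[0,0,0]],[[-0.5,0,0],[0,0,0]],[[0,0,0],[0,0,0]]]'

```text
time_s: 8.4
tool_pos: [0.6432, 0.097, 0.2087]
tool_rot: [-0.6, 55.2, 101.2]
force: [0.8, 0.5, 0.0]
grip_width: 0.0081
```

```bash
python3 - <<'E'
from h import *
show(); plan(slot['front']+[0,0,.18],Rax(-Z,ex))
s=snap('scene','s5')
cv2.imwrite('pics/c6.png',up(s,150,150,150,140,4)[:,:,::-1])
E
```

```text
t 8.4 p [0.6432 0.097  0.2087] axes x [-0.111  0.56  -0.821] z [-0.17   0.803  0.571] q [ 42.   35.6 -52.   80.6  -7.4  79.8  98.3] F [0.8 0.5 0. ] w 0.0081
turn [ 99.9  25.  -31.1] deg; rows 14 each [ 0.0595  0.0149 -0.0185]
shift(tool, after turn) mm [  16.7 -306.3 -148.3] rows 10 each [ 0.0417 -0.7658 -0.3708] world [-157.3 -301.8  -16.7]
```

View pics/c6.png

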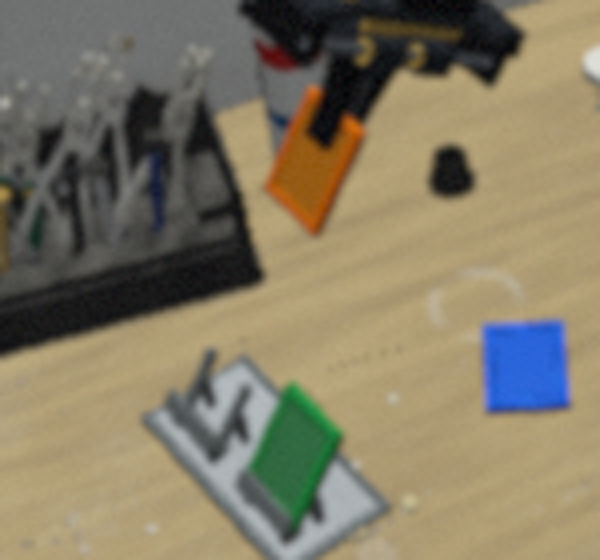

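drive_tool --increments '[[[-0.37,0.53,-0.38],[0,0,0]],[[-0.37,0.53,-0.38],[0,0,0]],[[-0.37,0.53,-0.38],[0,0,0]],[[-0.37,0.53,-0.38],[0,0,0]],[[-0.37,0.53,-0.38],[0,0,0]],[[-0.37,0.53,-0.38],[0,0,0]],[[0,0,0],[0.06,0.015,-0.0185]],[[0,0,0],[0.06,0.015,-0.0185]],[[0,0,0],[0.06,0.015,-0.0185]],[[0,0,0],[0.06,0.015,-0.0185]]]'

```text
time_s: 9.45
tool_pos: [0.5414, -0.0489, 0.2251]
tool_rot: [16.1, 63.4, 86.8]
force: [-0.7, 0.2, -1.3]
grip_width: 0.0079
```

drive_tool --increments '[[[0,0,0],[0.06,0.015,-0.0185]],[[0,0,0],[0.06,0.015,-0.0185]],[[0,0,0],[0.06,0.015,-0.0185]],[[0,0,0],[0.06,0.015,-0.0185]],[[0,0,0],[0.06,0.015,-0.0185]],[[0,0,0],[0.06,0.015,-0.0185]],[[0,0,0],[0.06,0.015,-0.0185]],[[0,0,0],[0.06,0.015,-0.0185]],[[0,0,0],[0.06,0.015,-0.0185]],[[0,0,0],[0.06,0.015,-0.0185]]]'

```text
time_s: 10.45
tool_pos: [0.5413, -0.0483, 0.2254]
tool_rot: [-173.0, 89.2, -175.5]
force: [0.2, -0.0, -0.6]
grip_width: 0.0081
```

```bash
python3 - <<'E'
from h import *
show(); plan(slot['front']+[0,0,.18],Rax(-Z,ex))
E
```

```text
t 10.45 p [ 0.5413 -0.0483  0.2254] axes x [-0.014 -0.001 -1.   ] z [ 0.999 -0.042 -0.014] q [ 43.1   9.7 -45.1  96.2   7.1  77.8  -5.7] F [ 0.2 -0.  -0.6] w 0.0081
turn [-0.7 -0.8  0.1] deg; rows 1 each [-0.0062 -0.0066  0.0008]
shift(tool, after turn) mm [  33.4 -158.2  -50.8] rows 5 each [ 0.167  -0.7908 -0.254 ] world [ -55.4 -156.6  -33.4]
```

drive_tool --increments '[[[0.05,-0.79,-0.25],[-0.006,-0.007,0]],[[0.1,-0.79,-0.25],[0,0,0]],[[0.2,-0.79,-0.25],[0,0,0]],[[0.2,-0.79,-0.25],[0,0,0]],[[0.2,-0.79,-0.25],[0,0,0]],[[0,0,0],[0,0,0]],[[0,0,0],[0,0,0]]]'

```text
time_s: 11.15
tool_pos: [0.4869, -0.2054, 0.1949]
tool_rot: [53.1, 89.9, 51.6]
force: [0.8, 1.1, -0.5]
grip_width: 0.008
```

```bash
python3 - <<'E'
from h import *
show(); plan(slot['front']+[0,0,.11],Rax(-Z,ex))
s=snap('scene','s6');t=snap('top','t6')
cr=lambda c,x,y:up(c,x,y,80,80,5)[:,:,::-1]
cv2.imwrite('pics/c7.png',np.hstack([cr(s,310,170),cr(t,280,190)]))
E
```

```text
t 11.15 p [ 0.4869 -0.2054  0.1949] axes x [ 0.002  0.002 -1.   ] z [ 1.    -0.027  0.001] q [ 55.8   7.  -38.1 101.5   4.4  73.   15. ] F [ 0.8  1.1 -0.5] w 0.008
turn [ 0.1  0.1 -0.1] deg; rows 1 each [ 0.001   0.0007 -0.0009]
shift(tool, after turn) mm [72.9  0.5 -1. ] rows 3 each [ 0.6076  0.004  -0.0087] world [ -1.    0.5 -72.9]
```

View pics/c7.png

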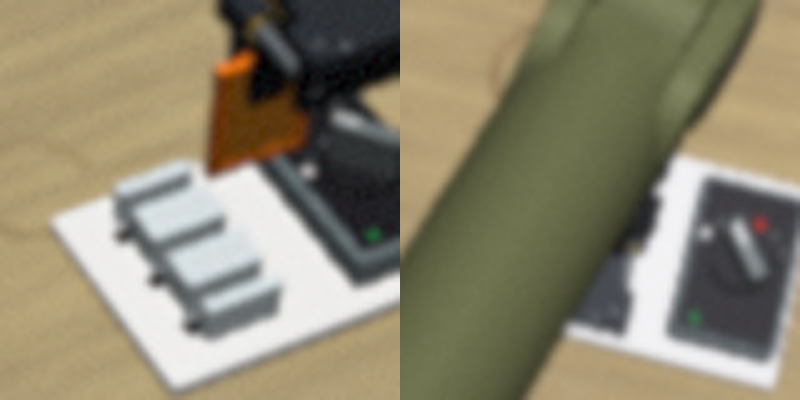

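drive_tool --increments '[[[0.4,0,-0.025],[0,0,0]],[[0.5,0,0],[0,0,0]],[[0.5,0,0],[0,0,0]],[[0.35,0,0],[0,0,0]],[[0,0,0],[0,0,0]],[[0,0,0],[0,0,0]]]'

```text
time_s: 11.85
tool_pos: [0.4876, -0.2048, 0.1264]
tool_rot: [11.4, 89.8, 10.0]
force: [-0.7, 0.4, -0.4]
grip_width: 0.0077
```

```bash
python3 - <<'E'
from h import *
show(); plan(slot['front']+[0,0,.045],Rax(-Z,ex))
s=snap('scene','s7');o,p,R=cur()
for off in(.055,.06):
  for y in(.03,-.03):
    for x in(-.004,.004): print(off,y,x,((proj(s,p+x*ex+y*ey-off*Z)[0]-[320,180])*8).round())
for y in(.025,-.025):
    for x in(-.006,.006): print('slot',y,x,((proj(s,slot['front']+x*ex+y*ey+.03*Z)[0]-[320,180])*8).round())
cv2.imwrite('pics/c8.png',up(s,320,180,80,75,8)[:,:,::-1])
E
```

```text
t 11.85 p [ 0.4876 -0.2048  0.1264] axes x [ 0.004  0.001 -1.   ] z [ 1.    -0.024  0.003] q [ 54.8  10.6 -38.  106.3   7.1  65.3  12.9] F [-0.7  0.4 -0.4] w 0.0077
turn [ 0.3  0.2 -0. ] deg; rows 1 each [ 0.0023  0.0017 -0.0003]
shift(tool, after turn) mm [69.4 -0.1 -1.7] rows 2 each [ 0.8671 -0.001  -0.0212] world [ -1.7  -0.  -69.4]
0.055 0.03 -0.004 [224. 340.]
0.055 0.03 0.004 [213. 325.]
0.055 -0.03 -0.004 [371. 284.]
0.055 -0.03 0.004 [359. 269.]
0.06 0.03 -0.004 [223. 350.]
0.06 0.03 0.004 [212. 335.]
0.06 -0.03 -0.004 [370. 293.]
0.06 -0.03 0.004 [358. 278.]
slot 0.025 -0.006 [236. 400.]
slot 0.025 0.006 [219. 377.]
slot -0.025 -0.006 [357. 353.]
slot -0.025 0.006 [339. 330.]
```

View pics/c8.png

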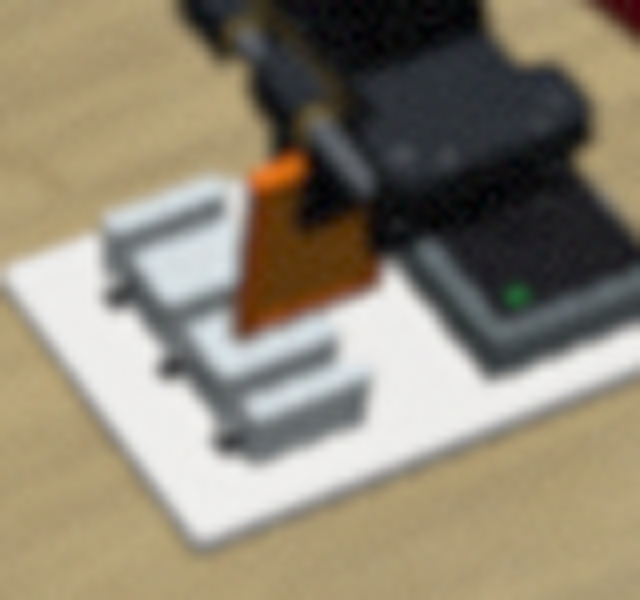

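```bash
cat >> h.py <<'E'
def mcur(n=5):
    P=[];Q=[]
    for i in range(n):
        o,p,R=cur(); P.append(p);Q.append(R.as_quat()); env.read_camera('top')
    print('pos std mm',(1000*np.std(P,0)).round(2)); p=np.mean(P,0); R=Rn.from_quat(Q).mean()
    print('mean p',p.round(4),'x',R.apply([1,0,0]).round(4),'z',R.apply([0,0,1]).round(4),'F',np.round(o['force'],1),'t',o['time_s']); return p,R
E
python3 - <<'E'
from h import *
p,R=mcur(6); d=slot['front']-p; print((1000*d).round(1), 'dryer frame',(d@ex*1000).round(1),(d@ey*1000).round(1))
E
```

```text
pos std mm [0.18 0.18 0.15]
mean p [ 0.4878 -0.2056  0.1269] x [ 4.5e-03 -3.0e-04 -1.0e+00] z [ 0.9997 -0.0255  0.0045] F [ 0.3  1.1 -1.1] t 12.15
[  -1.9    0.7 -114.9] dryer frame -1.9 0.7
```

drive_tool --increments '[[[0.1,0.08,-0.05],[0,0,0]],[[0.2,0,0],[0,0.001,0]],[[0.2,0,0],[0,0,0]],[[0.2,0,0],[0,0,0]],[[0,0,0],[0,0,0]],[[0,0,0],[0,0,0]]]'

```text
time_s: 12.8
tool_pos: [0.4849, -0.2021, 0.0972]
tool_rot: [83.2, 89.9, 81.8]
force: [-0.4, -0.7, -0.4]
grip_width: 0.0079
```

```bash
python3 - <<'E'
from h import *
p,R=mcur(4); d=slot['front']-p; print('dryer frame',(d@ex*1000).round(1),(d@ey*1000).round(1))
s=snap('scene','s8')
cv2.imwrite('pics/c9.png',up(s,320,180,80,75,8)[:,:,::-1])
E
```

```text
pos std mm [0.02 0.05 0.12]
mean p [ 0.4849 -0.2021  0.0974] x [ 3.e-04  1.e-03 -1.e+00] z [ 9.997e-01 -2.570e-02  3.000e-04] F [-0.7  0.1 -0.5] t 12.95
dryer frame 1.1 -2.7
```

View pics/c9.png

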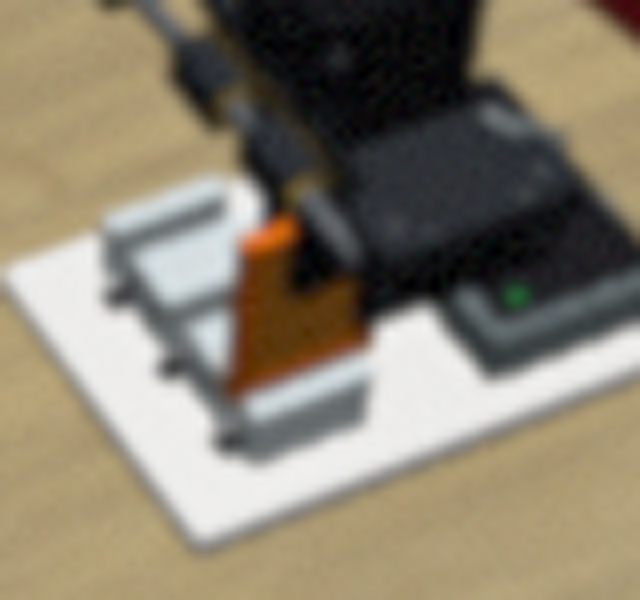

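drive_tool --increments '[[[0,0,0.025],[0,0,0]],[[0.15,0,0],[0,0,0]],[[0.15,0,0],[0,0,0]],[[0.15,0,0],[0,0,0]],[[0.1,0,0],[0,0,0]],[[0,0,0],[0,0,0]]]'

```text
time_s: 13.65
tool_pos: [0.4865, -0.202, 0.0753]
tool_rot: [38.7, 89.9, 37.3]
force: [1.7, 0.4, -2.0]
grip_width: 0.0082
```

```bash
python3 - <<'E'
from h import *
p,R=mcur(3); d=slot['front']-p; print('dryer frame',(d@ex*1000).round(1),(d@ey*1000).round(1))
s=snap('scene','s9')
cv2.imwrite('pics/c10.png',up(s,320,180,80,75,8)[:,:,::-1])
E
```

```text
pos std mm [0.01 0.01 0.2 ]
mean p [ 0.4865 -0.202   0.0755] x [ 0.0013  0.001  -1.    ] z [ 0.9997 -0.0255  0.0013] F [ 1.8  0.  -1.9] t 13.75
dryer frame -0.5 -2.9
```

View pics/c10.png

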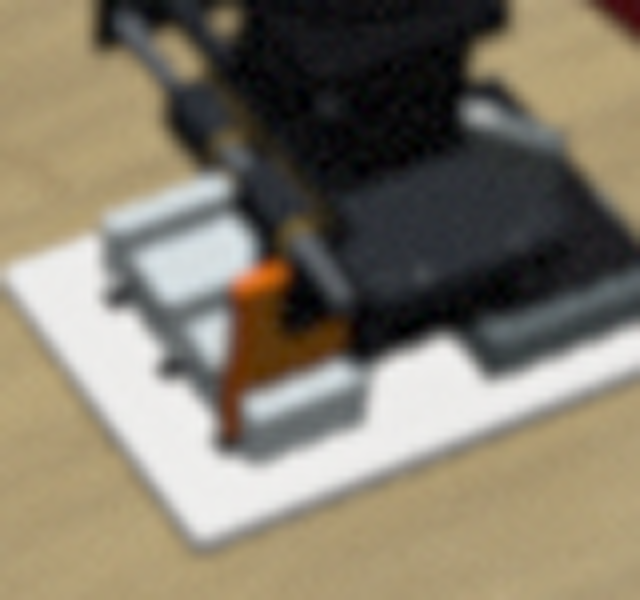

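drive_tool --increments '[[[0.08,0,-0.01],[0,0,0]],[[0.08,0,0],[0,0,0]],[[0,0,0],[0,0,0]]]'

```text
time_s: 14.15
tool_pos: [0.4864, -0.2024, 0.0694]
tool_rot: [7.9, 89.9, 6.4]
force: [4.5, 0.4, -2.9]
grip_width: 0.0078
```

drive_tool --increments '[[[0.03,0,0.02],[0,0,0]],[[0,0,0],[0,0,0]],[[0,0,0],[0,0,0]]]'

```text
time_s: 14.45
tool_pos: [0.4865, -0.2023, 0.0681]
tool_rot: [41.5, 90.0, 40.0]
force: [2.4, -0.7, -1.4]
grip_width: 0.0076
```

drive_tool --increments '[[[0,0,0],[0,0,0]],[[0,0,0],[0,0,0]],[[0,0,0],[0,0,0]],[[0,0,0],[0,0,0]]]' --hand -0.4

```text
time_s: 14.85
tool_pos: [0.4863, -0.2022, 0.0682]
tool_rot: [66.8, 90.0, 65.3]
force: [0.8, 0.6, -0.1]
grip_width: 0.0247
```

```bash
python3 - <<'E'
from h import *
p,R=mcur(3)
s=snap('scene','s10')
cv2.imwrite('pics/c11.png',up(s,320,180,80,75,8)[:,:,::-1])
E
```

```text
pos std mm [0.06 0.02 0.02]
mean p [ 0.4864 -0.2022  0.0683] x [ 4.e-04  5.e-04 -1.e+00] z [ 9.997e-01 -2.580e-02  4.000e-04] F [0.4 0.4 0.3] t 14.95
```

View pics/c11.png

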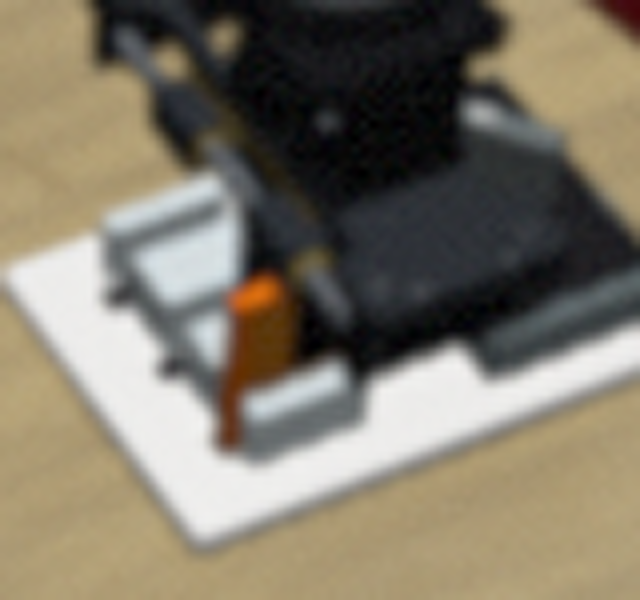

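Released, and the plaque stands in the front slot. I'll retreat straight up and check it.

drive_tool --increments '[[[-0.2,0,0],[0,0,0]],[[-0.3,0,0],[0,0,0]],[[-0.5,0,0],[0,0,0]],[[-0.8,0,0],[0,0,0]],[[-0.8,0,0],[0,0,0]],[[-0.8,0,0],[0,0,0]],[[-0.8,0,0],[0,0,0]],[[0,0,0],[0,0,0]]]'

```text
time_s: 15.85
tool_pos: [0.4893, -0.2029, 0.2424]
tool_rot: [-24.0, 89.4, -25.5]
force: [1.2, -0.1, -0.4]
grip_width: 0.0259
```

```bash
python3 - <<'E'
from h import *
s=snap('scene','s11')
cv2.imwrite('pics/c12.png',up(s,320,180,80,75,8)[:,:,::-1])
for h in(.08,0.0):
  for y in(.03,-.03):
    for x in(-.004,.004): print(h,y,x,((proj(s,slot['front']+x*ex+y*ey+h*Z)[0]-[320,180])*8).round())
show(); plan([.56,0,.25],None); plan([.56,0,.25],Rax(-upv,nv))
E
```

```text
0.08 0.03 -0.004 [230. 305.]
0.08 0.03 0.004 [218. 290.]
0.08 -0.03 -0.004 [379. 248.]
0.08 -0.03 0.004 [367. 233.]
0.0 0.03 -0.004 [215. 456.]
0.0 0.03 0.004 [204. 441.]
0.0 -0.03 -0.004 [358. 399.]
0.0 -0.03 0.004 [347. 385.]
t 15.9 p [ 0.4881 -0.2027  0.2399] axes x [ 0.006 -0.003 -1.   ] z [ 1.    -0.025  0.006] q [ 56.2   5.  -38.4  98.1   3.2  77.6  15.8] F [-0.1 -0.3 -1.1] w 0.0261
turn [0. 0. 0.] deg; rows 1 each [0. 0. 0.]
shift(tool, after turn) mm [-10.3 204.4  66.8] rows 6 each [-0.0428  0.8518  0.2782] world [ 71.9 202.7  10.1]
turn [-99.7 -24.7  31.9] deg; rows 14 each [-0.0593 -0.0147  0.019 ]
shift(tool, after turn) mm [  96.8 -112.5  156. ] rows 6 each [ 0.4034 -0.4686  0.6499] world [ 71.9 202.7  10.1]
```

View pics/c12.png

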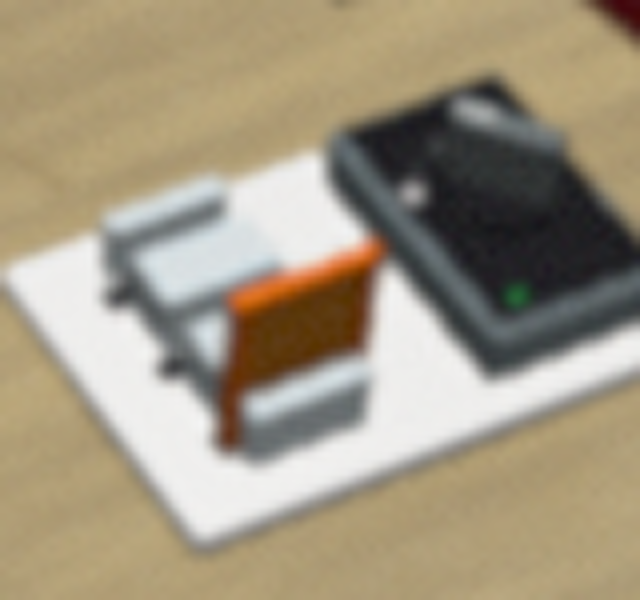

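Orange is standing: its top edge runs from crop (232,297) to (380,245), against a predicted (224,297) to (373,240). Next, green.

drive_tool --increments '[[[0,0.85,0.28],[0,0,0]],[[0,0.85,0.28],[0,0,0]],[[0,0.85,0.28],[0,0,0]],[[0,0.85,0.28],[0,0,0]],[[0,0.85,0.28],[-0.06,-0.0147,0.019]],[[0,0,0],[-0.06,-0.0147,0.019]],[[0,0,0],[-0.06,-0.0147,0.019]],[[0,0,0],[-0.06,-0.0147,0.019]],[[0,0,0],[-0.06,-0.0147,0.019]],[[0,0,0],[-0.06,-0.0147,0.019]]]' --hand 0

```text
time_s: 16.9
tool_pos: [0.5461, -0.0337, 0.236]
tool_rot: [30.3, 73.0, 72.7]
force: [-0.1, -0.4, -0.5]
grip_width: 0.0434
```

drive_tool --increments '[[[0,0,0],[-0.06,-0.0147,0.019]],[[0,0,0],[-0.06,-0.0147,0.019]],[[0,0,0],[-0.06,-0.0147,0.019]],[[0,0,0],[-0.06,-0.0147,0.019]],[[0,0,0],[-0.06,-0.0147,0.019]],[[0,0,0],[-0.06,-0.0147,0.019]],[[0,0,0],[-0.06,-0.0147,0.019]],[[0,0,0],[-0.05,-0.0147,0.019]],[[0,0,0],[0,0,0]]]'

```text
time_s: 17.8
tool_pos: [0.5468, -0.0345, 0.2349]
tool_rot: [1.2, 54.6, 103.0]
force: [0.7, -0.6, 0.4]
grip_width: 0.0432
```

```bash
python3 - <<'E'
from h import *
show(); g=foot['green']+.054*upv; print(g); plan(g+.09*upv,Rax(-upv,nv))
E
```

```text
t 17.8 p [ 0.5468 -0.0345  0.2349] axes x [-0.13   0.564 -0.816] z [-0.163  0.799  0.579] q [ 59.3  28.2 -53.2  87.  -10.7  88.3 110.4] F [ 0.7 -0.6  0.4] w 0.0432
[0.53184898 0.17736693 0.06623421]
turn [-0.4  0.4 -0.6] deg; rows 1 each [-0.0033  0.0029 -0.005 ]
shift(tool, after turn) mm [168.8 -29.4  75.6] rows 6 each [ 0.7034 -0.1225  0.3149] world [ -4.3 161.4 -94.9]
```

drive_tool --increments '[[[0.6,-0.12,0.31],[-0.003,0.003,-0.005]],[[0.6,-0.12,0.31],[0,0,0]],[[0.6,-0.12,0.31],[0,0,0]],[[0.6,-0.12,0.31],[0,0,0]],[[0.6,-0.12,0.31],[0,0,0]],[[0.6,-0.12,0.31],[0,0,0]],[[0,0,0],[0,0,0]],[[0,0,0],[0,0,0]]]'

```text
time_s: 18.6
tool_pos: [0.5444, 0.1127, 0.1607]
tool_rot: [-0.0, 55.3, 102.0]
force: [0.3, -0.1, -0.1]
grip_width: 0.0435
```

```bash
python3 - <<'E'
from h import *
show(); g=foot['green']+.054*upv; plan(g,Rax(-upv,nv))
E
```

```text
t 18.6 p [0.5444 0.1127 0.1607] axes x [-0.118  0.557 -0.822] z [-0.171  0.804  0.57 ] q [ 51.   27.4 -55.8  98.3 -12.5  71.9 103.7] F [ 0.3 -0.1 -0.1] w 0.0435
turn [-0.  -0.3  0. ] deg; rows 1 each [-0.0001 -0.0022  0.0001]
shift(tool, after turn) mm [115.1  -1.1  -0.2] rows 4 each [ 0.7196 -0.0072 -0.0015] world [-12.6  64.6 -94.4]
```

drive_tool --increments '[[[0.5,0,0],[0,-0.002,0]],[[0.5,-0.02,0],[0,0,0]],[[0.5,0,0],[0,0,0]],[[0.5,0,0],[0,0,0]],[[0,0,0],[0,0,0]],[[0,0,0],[0,0,0]]]'

```text
time_s: 19.2
tool_pos: [0.5372, 0.1562, 0.0957]
tool_rot: [-0.1, 55.0, 101.8]
force: [0.6, -0.6, -0.2]
grip_width: 0.0435
```

```bash
python3 - <<'E'
from h import *
show(); g=foot['green']+.054*upv; plan(g,Rax(-upv,nv))
s=snap('scene','s12')
cv2.imwrite('pics/c13.png',up(s,185,205,70,70,8)[:,:,::-1])
E
```

```text
t 19.2 p [0.5372 0.1562 0.0957] axes x [-0.117  0.562 -0.819] z [-0.169  0.801  0.574] q [ 46.5  31.  -54.8 103.1 -11.1  62.8 102.4] F [ 0.6 -0.6 -0.2] w 0.0435
turn [-0.1  0.   0.1] deg; rows 1 each [-0.0005  0.0001  0.0011]
shift(tool, after turn) mm [36.7  0.8  0.9] rows 2 each [0.4582 0.0099 0.0117] world [ -5.3  21.1 -29.5]
```

View pics/c13.png

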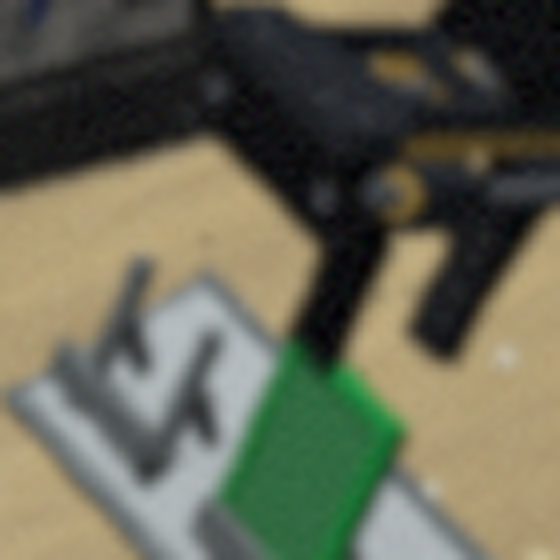

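drive_tool --increments '[[[0.3,0.01,0.02],[0,0,0]],[[0.3,0.01,0],[0,0,0]],[[0.3,0,0],[0,0,0]],[[0,0,0],[0,0,0]],[[0,0,0],[0,0,0]]]'

```text
time_s: 19.75
tool_pos: [0.5308, 0.1786, 0.0659]
tool_rot: [-0.0, 54.9, 102.0]
force: [0.6, 0.3, -0.6]
grip_width: 0.0434
```

```bash
python3 - <<'E'
from h import *
show(); g=foot['green']+.054*upv; plan(g,Rax(-upv,nv))
s=snap('scene','s13')
cv2.imwrite('pics/c14.png',up(s,185,205,70,70,8)[:,:,::-1])
E
```

```text
t 19.75 p [0.5308 0.1786 0.0659] axes x [-0.12   0.562 -0.818] z [-0.171  0.8    0.575] q [ 44.1  32.9 -54.1 105.1 -10.3  58.5 101.7] F [ 0.6  0.3 -0.6] w 0.0434
turn [ 0.   0.1 -0. ] deg; rows 1 each [ 0.0004  0.0007 -0.    ]
shift(tool, after turn) mm [-1.1 -0.8 -1. ] rows 1 each [-0.0271 -0.0191 -0.0255] world [ 1.1 -1.3  0.3]
```

View pics/c14.png

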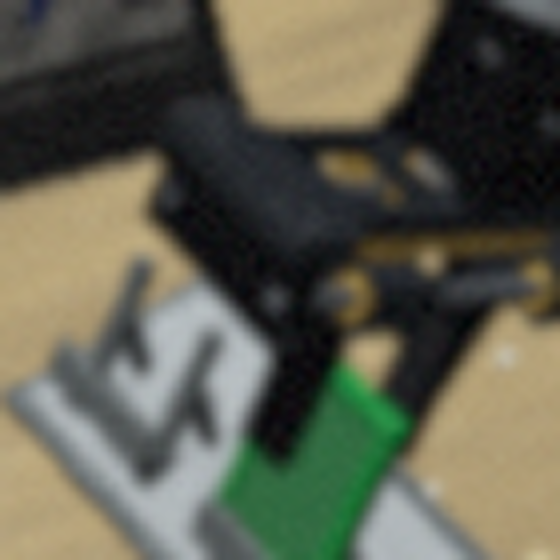

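drive_tool --increments '[[[0,0,0],[0,0,0]],[[0,0,0],[0,0,0]],[[0,0,0],[0,0,0]],[[0,0,0],[0,0,0]],[[0,0,0],[0,0,0]],[[0,0,0],[0,0,0]]]' --hand -1

```text
time_s: 20.4
tool_pos: [0.5313, 0.178, 0.0663]
tool_rot: [-0.1, 55.0, 101.9]
force: [-0.6, -0.6, 0.1]
grip_width: 0.0074
```

drive_tool --increments '[[[-0.3,0,0],[0,0,0]],[[-0.4,0,0],[0,0,0]],[[-0.5,0,0],[0,0,0]],[[-0.5,0,0],[0,0,0]],[[-0.5,0,0],[0,0,0]],[[-0.5,0,0],[0,0,0]],[[-0.5,0,0],[0,0,0]],[[-0.5,0,0],[0,0,0]],[[-0.5,0,0],[0,0,0]],[[-0.3,0,0],[0,0,0]]]'

```text
time_s: 21.4
tool_pos: [0.5535, 0.0755, 0.2152]
tool_rot: [-0.3, 55.0, 101.7]
force: [-0.2, -0.0, -1.0]
grip_width: 0.0079
```

```bash
python3 - <<'E'
from h import *
show(); plan([.55,-.03,.24],None); plan(slot['back']+[0,0,.18],Rax(-Z,ex))
s=snap('scene','s14')
cv2.imwrite('pics/c15.png',up(s,160,150,160,150,4)[:,:,::-1])
E
```

```text
t 21.4 p [0.5535 0.0755 0.2152] axes x [-0.116  0.561 -0.819] z [-0.171  0.802  0.573] q [ 53.8  25.9 -56.1  93.  -13.2  79.3 104.5] F [-0.2 -0.  -1. ] w 0.0079
turn [0. 0. 0.] deg; rows 1 each [0. 0. 0.]
shift(tool, after turn) mm [-79.1  25.1 -69.8] rows 4 each [-0.4945  0.1567 -0.436 ] world [  -3.5 -105.5   24.8]
turn [100.   24.9 -31.4] deg; rows 14 each [ 0.0595  0.0148 -0.0187]
shift(tool, after turn) mm [  23.2 -282.2   20.7] rows 8 each [ 0.0726 -0.8819  0.0647] world [  12.4 -282.7  -23.2]
```

View pics/c15.png

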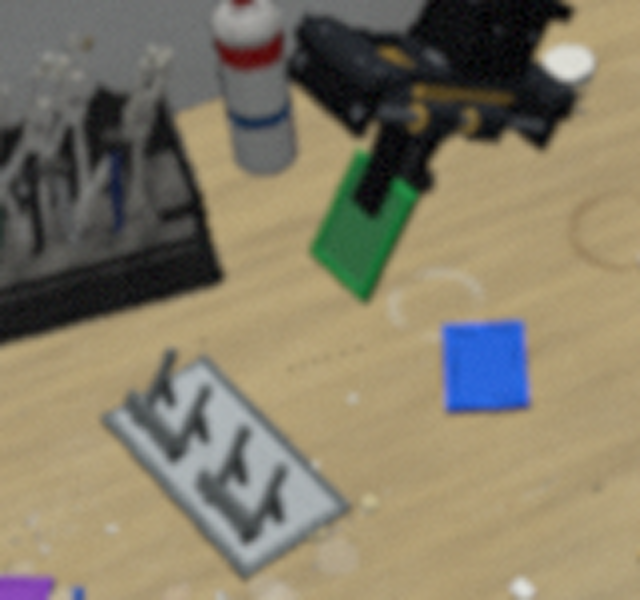

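Green is in hand. Now I'll carry it to above the back slot.

drive_tool --increments '[[[-0.5,0.15,-0.44],[0,0,0]],[[-0.5,0.15,-0.44],[0,0,0]],[[-0.5,0.15,-0.44],[0,0,0]],[[-0.5,0.15,-0.44],[0,0,0]],[[0,0,0],[0.06,0.015,-0.0187]],[[0,0,0],[0.06,0.015,-0.0187]],[[0,0,0],[0.06,0.015,-0.0187]],[[0,0,0],[0.06,0.015,-0.0187]],[[0,0,0],[0.06,0.015,-0.0187]],[[0,0,0],[0.06,0.015,-0.0187]]]'

```text
time_s: 22.45
tool_pos: [0.55, -0.0291, 0.2383]
tool_rot: [23.6, 68.3, 79.2]
force: [-0.3, 0.5, -2.1]
grip_width: 0.0081
```

drive_tool --increments '[[[0,0,0],[0.06,0.015,-0.0187]],[[0,0,0],[0.06,0.015,-0.0187]],[[0,0,0],[0.06,0.015,-0.0187]],[[0,0,0],[0.06,0.015,-0.0187]],[[0,0,0],[0.06,0.015,-0.0187]],[[0,0,0],[0.06,0.015,-0.0187]],[[0,0,0],[0.06,0.015,-0.0187]],[[0,0,0],[0.055,0.013,-0.0187]],[[0,0,0],[0,0,0]]]'

```text
time_s: 23.35
tool_pos: [0.5506, -0.0266, 0.2382]
tool_rot: [-171.1, 89.7, -172.6]
force: [-0.4, 0.8, -0.3]
grip_width: 0.0079
```

```bash
python3 - <<'E'
from h import *
show(); plan(slot['back']+[0,0,.18],Rax(-Z,ex))
E
```

```text
t 23.35 p [ 0.5506 -0.0266  0.2382] axes x [-0.005 -0.001 -1.   ] z [ 1.    -0.026 -0.005] q [ 41.   10.  -45.7  94.5   7.3  78.8  -7.2] F [-0.4  0.8 -0.3] w 0.0079
turn [ 0.2 -0.3  0. ] deg; rows 1 each [ 0.0016 -0.0023  0.0004]
shift(tool, after turn) mm [  46.2 -180.1   20.6] rows 6 each [ 0.1927 -0.7503  0.0858] world [  15.3 -180.6  -46.2]
```

drive_tool --increments '[[[0,-0.74,0.086],[0.001,-0.002,0]],[[0,-0.74,0.086],[0,0,0]],[[0,-0.74,0.086],[0,0,0]],[[0,-0.74,0.086],[0,0,0]],[[0.3,-0.74,0.086],[0,0,0]],[[0.4,-0.72,0.086],[0,0,0]],[[0.4,0,0],[0,0,0]],[[0,0,0],[0,0,0]],[[0,0,0],[0,0,0]]]'

```text
time_s: 24.25
tool_pos: [0.5654, -0.2053, 0.1949]
tool_rot: [-103.6, 90.0, -105.3]
force: [-0.0, -0.1, 0.4]
grip_width: 0.0077
```

```bash
python3 - <<'E'
from h import *
p,R=mcur(4); d=slot['back']-p; print('dryer frame',(d@ex*1000).round(1),(d@ey*1000).round(1),'z to .105',p[2]-.105)
print((R.inv()*Rax(-Z,ex)).as_rotvec(degrees=True).round(2))
s=snap('scene','s15')
for y in(.03,-.03):
    for x in(-.004,.004): print(y,x,((proj(s,p+x*ex+y*ey-.055*Z)[0]-[310,170])*8).round())
cv2.imwrite('pics/c16.png',up(s,310,170,80,75,8)[:,:,::-1])
E
```

```text
pos std mm [0.37 0.1  0.52]
mean p [ 0.566  -0.2053  0.1958] x [ 0.0012 -0.0016 -1.    ] z [ 0.9996 -0.0293  0.0013] F [-0.7 -0.2 -1.1] t 24.4
dryer frame -0.1 -1.9 z to .105 0.0907678336213442
[-0.    0.07  0.09]
0.03 -0.004 [198. 141.]
0.03 0.004 [187. 127.]
-0.03 -0.004 [347.  88.]
-0.03 0.004 [335.  74.]
```

View pics/c16.png

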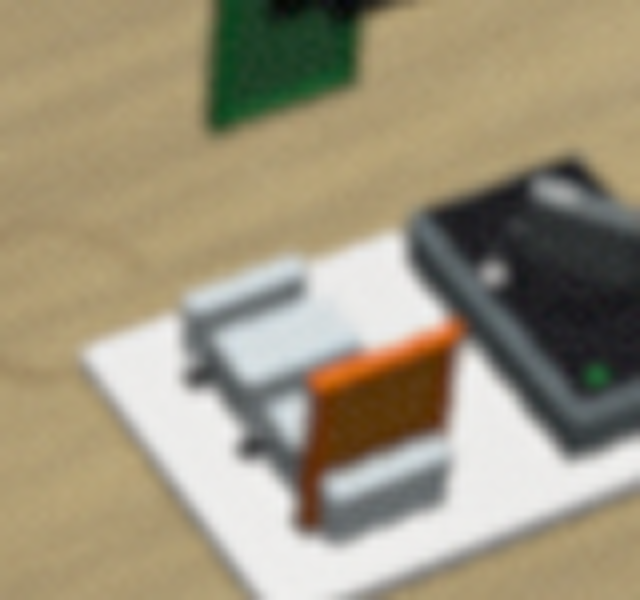

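drive_tool --increments '[[[0.4,0,0],[0,0,0]],[[0.5,0,0],[0,0,0]],[[0.5,0,0],[0,0,0]],[[0.5,0,0],[0,0,0]],[[0.3,0,0],[0,0,0]],[[0,0,0],[0,0,0]],[[0,0,0],[0,0,0]]]'

```text
time_s: 25.2
tool_pos: [0.5659, -0.2068, 0.1072]
tool_rot: [-74.7, 89.9, -76.5]
force: [0.8, -0.6, -0.2]
grip_width: 0.0078
```

```bash
python3 - <<'E'
from h import *
p,R=mcur(4); d=slot['back']-p; print('dryer frame',(d@ex*1000).round(1),(d@ey*1000).round(1),'z to .105',p[2]-.105)
print((R.inv()*Rax(-Z,ex)).as_rotvec(degrees=True).round(2))
s=snap('scene','s16')
for y in(.03,-.03):
    for x in(-.004,.004): print(y,x,((proj(s,p+x*ex+y*ey-.055*Z)[0]-[310,170])*8).round())
for y in(.025,-.025):
    for x in(-.006,.006): print('slot',y,x,((proj(s,slot['back']+x*ex+y*ey+.03*Z)[0]-[310,170])*8).round())
cv2.imwrite('pics/c17.png',up(s,310,170,80,75,8)[:,:,::-1])
E
```

```text
pos std mm [0.25 0.12 0.41]
mean p [ 0.5663 -0.207   0.1078] x [ 0.0016 -0.0026 -1.    ] z [ 0.9995 -0.032   0.0016] F [ 0.1  0.9 -0.3] t 25.35
dryer frame -0.4 -0.2 z to .105 0.002829464811927321
[-0.15  0.09  0.15]
0.03 -0.004 [190. 313.]
0.03 0.004 [179. 299.]
-0.03 -0.004 [332. 260.]
-0.03 0.004 [321. 246.]
slot 0.025 -0.006 [204. 333.]
slot 0.025 0.006 [188. 312.]
slot -0.025 -0.006 [322. 289.]
slot -0.025 0.006 [306. 268.]
```

View pics/c17.png

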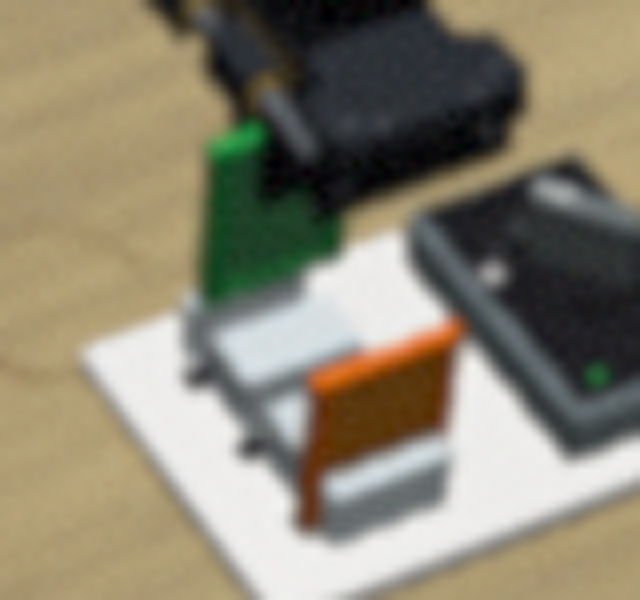

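drive_tool --increments '[[[0.1,0.05,-0.02],[0,0,0]],[[0.15,0,0],[0,0,0]],[[0.15,0,0],[0,0,0]],[[0,0,0],[0,0,0]]]'

```text
time_s: 25.85
tool_pos: [0.5657, -0.205, 0.0926]
tool_rot: [-64.1, 89.8, -65.9]
force: [-2.6, 0.1, 10.6]
grip_width: 0.0082
```

```bash
python3 - <<'E'
from h import *
p,R=mcur(3); d=slot['back']-p; print('dryer frame',(d@ex*1000).round(1),(d@ey*1000).round(1))
s=snap('scene','s17')
cv2.imwrite('pics/c18.png',up(s,310,170,80,75,8)[:,:,::-1])
E
```

```text
pos std mm [0.02 0.01 0.  ]
mean p [ 0.5657 -0.205   0.0926] x [ 0.0014 -0.0031 -1.    ] z [ 0.9995 -0.0319  0.0015] F [-1.7  1.6  9.9] t 25.95
dryer frame 0.3 -2.2
```

View pics/c18.png

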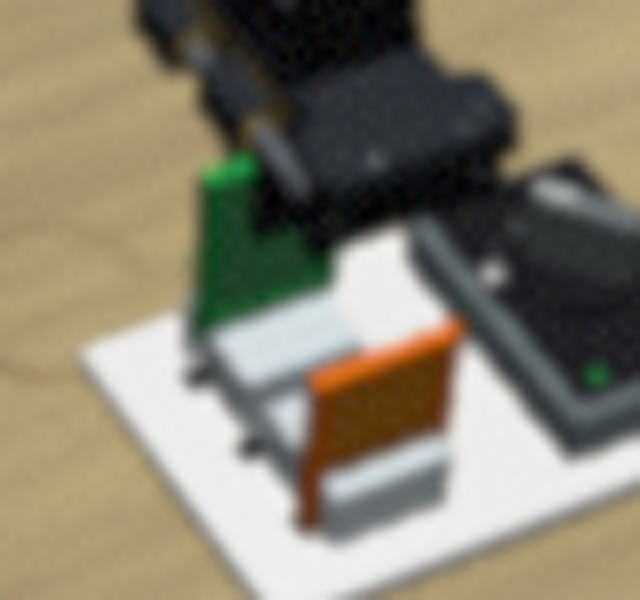

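drive_tool --increments '[[[-0.1,0,0],[0,0,0]],[[0,0,-0.05],[0,0,0]],[[0.1,0,0],[0,0,0]],[[0.1,0,0],[0,0,0]],[[0,0,0],[0,0,0]]]'

```text
time_s: 26.55
tool_pos: [0.564, -0.2053, 0.0895]
tool_rot: [-58.9, 89.7, -60.7]
force: [-3.0, 0.4, 15.6]
grip_width: 0.0078
```

```bash
python3 - <<'E'
from h import *
p,R=mcur(3); d=slot['back']-p; print('dryer frame',(d@ex*1000).round(1),(d@ey*1000).round(1))
E
```

```text
pos std mm [0.03 0.01 0.01]
mean p [ 0.564  -0.2053  0.0895] x [ 0.0022 -0.004  -1.    ] z [ 0.9995 -0.0322  0.0023] F [-3.3  0.8 14. ] t 26.65
dryer frame 2.0 -1.8
```

drive_tool --increments '[[[-0.2,0,0],[0,0,0]],[[-0.2,0,0],[0,0,0]],[[0,0,0],[0,0,0]],[[0,0,0],[0,0,0]]]'

```text
time_s: 27.1
tool_pos: [0.5627, -0.2049, 0.1027]
tool_rot: [-89.8, 89.9, -91.7]
force: [-0.2, 0.2, -1.6]
grip_width: 0.0083
```

```bash
python3 - <<'E'
from h import *
p,R=mcur(4); d=slot['back']-p; print('dryer frame',(d@ex*1000).round(1),(d@ey*1000).round(1))
s=snap('scene','s18')
for h in(-.055,-.05,.025,.03):
  for y in(.03,-.03):
    for x in(-.004,.004): print(h,y,x,((proj(s,p+x*ex+y*ey+h*Z)[0]-[320,180])*12).round())
for y in(.025,-.025):
    for x in(-.006,.006): print('slot',y,x,((proj(s,slot['back']+x*ex+y*ey+.03*Z)[0]-[320,180])*12).round())
cv2.imwrite('pics/c19.png',up(s,320,180,50,45,12)[:,:,::-1])
E
```

```text
pos std mm [0.1  0.04 0.13]
mean p [ 0.5626 -0.2048  0.1025] x [-5.0e-04 -1.8e-03 -1.0e+00] z [ 9.995e-01 -3.220e-02 -4.000e-04] F [ 0.2  0.2 -2. ] t 27.25
dryer frame 3.4 -2.3
-0.055 0.03 -0.004 [164. 378.]
-0.055 0.03 0.004 [148. 357.]
-0.055 -0.03 -0.004 [378. 298.]
-0.055 -0.03 0.004 [361. 277.]
-0.05 0.03 -0.004 [165. 364.]
-0.05 0.03 0.004 [149. 343.]
-0.05 -0.03 -0.004 [379. 284.]
-0.05 -0.03 0.004 [362. 263.]
0.025 0.03 -0.004 [180. 143.]
0.025 0.03 0.004 [163. 121.]
0.025 -0.03 -0.004 [402.  62.]
0.025 -0.03 0.004 [385.  41.]
0.03 0.03 -0.004 [181. 127.]
0.03 0.03 0.004 [164. 106.]
0.03 -0.03 -0.004 [404.  47.]
0.03 -0.03 0.004 [386.  26.]
slot 0.025 -0.006 [186. 380.]
slot 0.025 0.006 [162. 348.]
slot -0.025 -0.006 [364. 313.]
slot -0.025 0.006 [339. 282.]
```

View pics/c19.png

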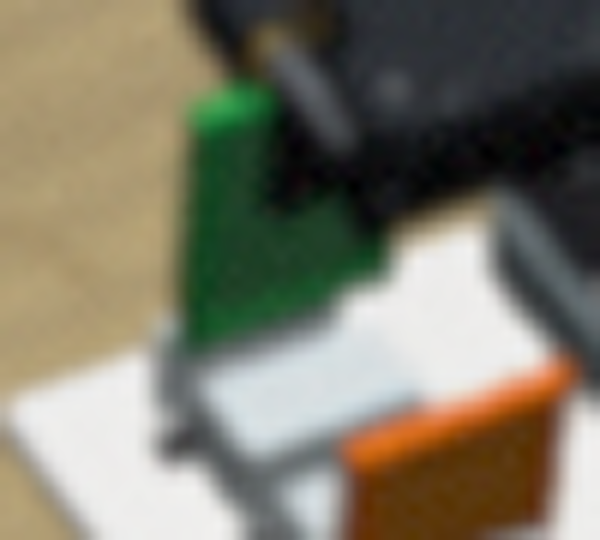

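drive_tool --increments '[[[0.1,0,0],[0,0,0]],[[0.15,0,0],[0,0,0]],[[0.1,0,0],[0,0,0]],[[0,0,0],[0,0,0]],[[0,0,0],[0,0,0]]]'

```text
time_s: 27.85
tool_pos: [0.5632, -0.2049, 0.0893]
tool_rot: [-69.8, 89.9, -71.6]
force: [-0.6, -0.0, 3.2]
grip_width: 0.0077
```

```bash
python3 - <<'E'
from h import *
p,R=mcur(3); d=slot['back']-p; print('dryer frame',(d@ex*1000).round(1),(d@ey*1000).round(1))
E
```

```text
pos std mm [0.01 0.   0.01]
mean p [ 0.5632 -0.2049  0.0893] x [ 8.0e-04 -2.2e-03 -1.0e+00] z [ 9.995e-01 -3.210e-02  9.000e-04] F [ 0.7 -0.2  3.1] t 27.95
dryer frame 2.7 -2.3
```

drive_tool --increments '[[[0.05,0,0],[0,0,0]],[[0.05,0,0],[0,0,0]],[[0,0,0],[0,0,0]]]'

```text
time_s: 28.3
tool_pos: [0.5645, -0.2051, 0.0883]
tool_rot: [-50.0, 89.7, -51.8]
force: [-3.9, 1.3, 18.9]
grip_width: 0.008
```

```bash
python3 - <<'E'
from h import *
p,R=mcur(3); d=slot['back']-p; print('dryer frame',(d@ex*1000).round(1),(d@ey*1000).round(1))
s=snap('scene','s19')
cv2.imwrite('pics/c20.png',up(s,320,180,50,45,12)[:,:,::-1])
E
```

```text
pos std mm [0.01 0.01 0.01]
mean p [ 0.5645 -0.2051  0.0883] x [ 0.0032 -0.004  -1.    ] z [ 0.9995 -0.032   0.0033] F [-3.9  2.  18.8] t 28.4
dryer frame 1.4 -2.1
```

View pics/c20.png

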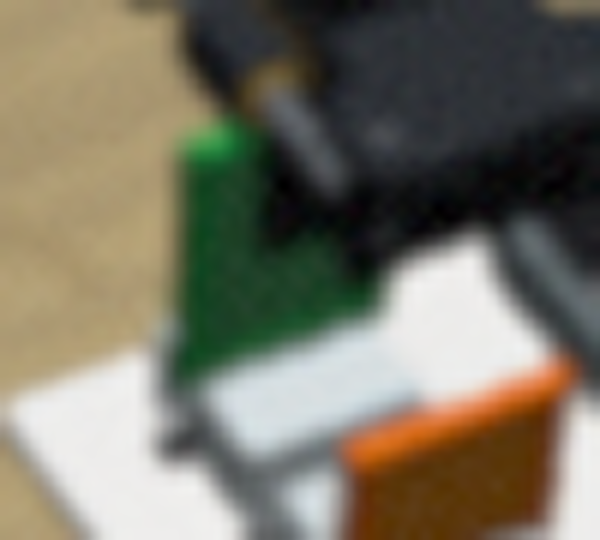

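drive_tool --increments '[[[-0.2,0,0],[0,0,0]],[[-0.1,0,0.12],[0,0,0]],[[0,0,0],[0,0,0]],[[0,0,0],[0,0,0]]]'

```text
time_s: 28.9
tool_pos: [0.5674, -0.2049, 0.0963]
tool_rot: [-112.3, 89.9, -114.2]
force: [0.6, -0.2, -0.6]
grip_width: 0.0079
```

```bash
python3 - <<'E'
from h import *
p,R=mcur(4); d=slot['back']-p; print('dryer frame',(d@ex*1000).round(1),(d@ey*1000).round(1))
print((R.inv()*Rax(-Z,ex)).as_rotvec(degrees=True).round(2))
s=snap('scene','s20')
for h in(-.048,.031):
  for y in(.03,-.03):
    for x in(-.004,.004): print(h,y,x,((proj(s,p+x*ex+y*ey+h*Z)[0]-[320,180])*12).round())
cv2.imwrite('pics/c21.png',up(s,320,180,50,45,12)[:,:,::-1])
E
```

```text
pos std mm [0.09 0.01 0.06]
mean p [ 0.5673 -0.2049  0.0962] x [-9.0e-04 -1.5e-03 -1.0e+00] z [ 9.995e-01 -3.210e-02 -8.000e-04] F [ 0.4 -0.1 -0.5] t 29.05
dryer frame -1.3 -2.3
[-0.16 -0.05  0.09]
-0.048 0.03 -0.004 [155. 363.]
-0.048 0.03 0.004 [139. 342.]
-0.048 -0.03 -0.004 [368. 283.]
-0.048 -0.03 0.004 [351. 263.]
0.031 0.03 -0.004 [170. 131.]
0.031 0.03 0.004 [153. 110.]
0.031 -0.03 -0.004 [391.  51.]
0.031 -0.03 0.004 [374.  30.]
```

View pics/c21.png

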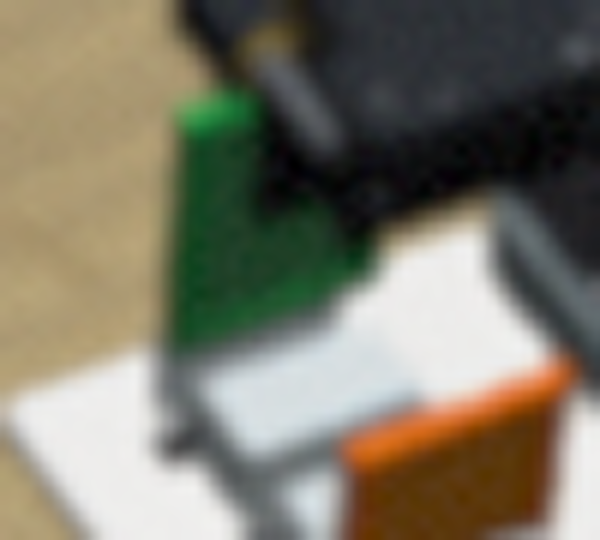

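drive_tool --increments '[[[0.1,0,0],[0,0,0]],[[0.08,0,0],[0,0,0]],[[0.06,0,0],[0,0,0]],[[0,0,0],[0,0,0]]]'

```text
time_s: 29.55
tool_pos: [0.5673, -0.205, 0.0868]
tool_rot: [-111.2, 89.9, -113.0]
force: [-0.2, 0.1, 0.2]
grip_width: 0.0081
```

drive_tool --increments '[[[0.1,0,0],[0,0,0]],[[0.15,0,0],[0,0,0]],[[0.15,0,0],[0,0,0]],[[0.1,0,0],[0,0,0]],[[0,0,0],[0,0,0]]]'

```text
time_s: 30.05
tool_pos: [0.5671, -0.2049, 0.0664]
tool_rot: [-129.3, 89.9, -131.1]
force: [0.8, -0.1, -1.2]
grip_width: 0.0082
```

```bash
python3 - <<'E'
from h import *
p,R=mcur(2); d=slot['back']-p; print('dryer frame',(d@ex*1000).round(1),(d@ey*1000).round(1))
s=snap('scene','s21')
cv2.imwrite('pics/c22.png',up(s,320,180,50,45,12)[:,:,::-1])
E
```

```text
pos std mm [0.16 0.04 0.25]
mean p [ 0.5672 -0.205   0.0667] x [-9.0e-04 -1.6e-03 -1.0e+00] z [ 9.995e-01 -3.210e-02 -9.000e-04] F [ 0.5 -0.6 -0.5] t 30.1
dryer frame -1.3 -2.3
```

View pics/c22.png

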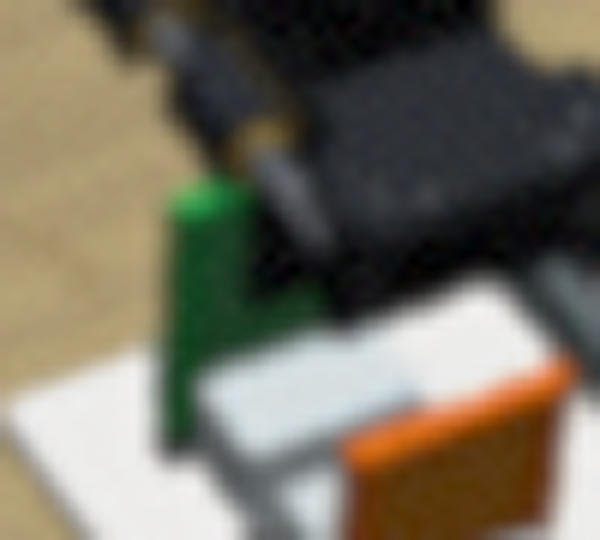

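It's in the slot with no force on it. I'll lower it the last few millimetres to the floor.

drive_tool --increments '[[[0.08,0,0],[0,0,0]],[[0.06,0,0],[0,0,0]],[[0,0,0],[0,0,0]]]'

```text
time_s: 30.5
tool_pos: [0.5674, -0.205, 0.0614]
tool_rot: [-102.7, 89.9, -104.5]
force: [-0.1, -0.5, -1.1]
grip_width: 0.0078
```

drive_tool --increments '[[[0.05,0,0],[0,0,0]],[[0,0,0],[0,0,0]]]'

```text
time_s: 30.7
tool_pos: [0.5675, -0.2051, 0.0596]
tool_rot: [-91.6, 89.9, -93.4]
force: [-0.4, -0.5, -0.1]
grip_width: 0.008
```

drive_tool --increments '[[[0.03,0,0],[0,0,0]],[[0,0,0],[0,0,0]]]'

```text
time_s: 30.9
tool_pos: [0.5678, -0.2051, 0.0586]
tool_rot: [-79.5, 89.9, -81.3]
force: [-1.1, 0.4, -0.6]
grip_width: 0.0081
```

drive_tool --increments '[[[0,0,0],[0,0,0]],[[0,0,0],[0,0,0]],[[0,0,0],[0,0,0]],[[0,0,0],[0,0,0]]]' --hand -0.4

```text
time_s: 31.3
tool_pos: [0.5677, -0.2052, 0.0587]
tool_rot: [-79.6, 89.9, -81.4]
force: [0.2, 0.1, -0.6]
grip_width: 0.0246
```

drive_tool --increments '[[[-0.2,0,0],[0,0,0]],[[-0.3,0,0],[0,0,0]],[[-0.5,0,0],[0,0,0]],[[-0.8,0,0],[0,0,0]],[[-0.8,0,0],[0,0,0]],[[-0.8,0,0],[0,0,0]],[[-0.8,0,0],[0,0,0]],[[0,0,0],[0,0,0]]]'

```text
time_s: 32.1
tool_pos: [0.5707, -0.205, 0.2333]
tool_rot: [-30.8, 89.3, -32.6]
force: [-0.2, -0.3, 0.8]
grip_width: 0.0262
```

```bash
python3 - <<'E'
from h import *
import pickle
s=avg('scene',3);t=avg('top',3); pickle.dump((s,t),open('both.pkl','wb'))
cv2.imwrite('pics/c23.png',np.hstack([up(s,320,170,100,90,4)[:,:,::-1],up(t,285,190,100,90,4)[:,:,::-1]]))
for k in('front','back'):
  for h in(.08,):
   for y in(.03,-.03): print(k,((proj(s,slot[k]+y*ey+h*Z)[0]-[320,170])*4).round(),((proj(t,slot[k]+y*ey+h*Z)[0]-[285,190])*4).round()+[400,0])
show()
E
```

```text
front [112. 189.] [484. 195.]
front [187. 160.] [553. 212.]
back [ 55. 116.] [506. 108.]
back [128.  89.] [574. 125.]
t 32.4 p [ 0.5669 -0.2046  0.2254] axes x [-0.002 -0.001 -1.   ] z [ 0.999 -0.032 -0.002] q [ 49.8  16.5 -39.4  88.8  10.7  78.6   7.6] F [-0.3 -0.5  0.6] w 0.0265
```

View pics/c23.png

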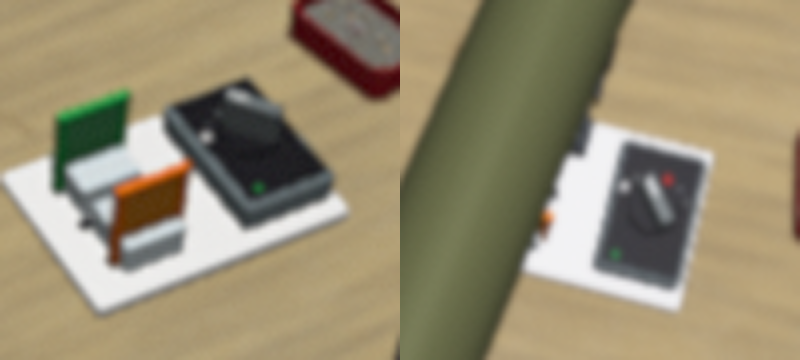

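```bash
python3 - <<'E'
from h import *
import pickle
s,t=[pickle.load(open(n+'1.pkl','rb')) for n in('scene','top')]
us=up(s,365,185,40,45,12);ut=up(t,330,215,38,45,12)
def pad(a): 
    b=np.zeros((540,480,3),np.uint8); b[:a.shape[0],:a.shape[1]]=a[:540,:480]; return b
cv2.imwrite('pics/c24.png',cv2.resize(np.hstack([pad(us),pad(ut)])[:,:,::-1],(800,450)))
pickle.dump((us,ut),open('u.pkl','wb'))
for n,u,x,y,c in(('s',us,365,185,s),('t',ut,330,215,t)):
    g=cv2.cvtColor(u,cv2.COLOR_RGB2GRAY); hs=cv2.cvtColor(u,cv2.COLOR_RGB2HSV)
    m=(g>115).astype(np.uint8)*255
    cs,_=cv2.findContours(m,cv2.RETR_LIST,cv2.CHAIN_APPROX_NONE)
    for k in cs:
        if cv2.contourArea(k)>150: 
            r=cv2.minAreaRect(k); print(n,int(cv2.contourArea(k)),'c',toful([r[0]],x,y,12)[0].round(2),'size px',np.round(np.array(r[1])/12,1),'box',toful(cv2.boxPoints(r),x,y,12).round(1).tolist())
    r=((hs[...,0]<8)|(hs[...,0]>172))&(hs[...,1]>110)&(hs[...,2]>70); 
    if r.any(): yx=np.argwhere(r).mean(0); print(n,'red',toful([yx[::-1]],x,y,12))
E
```

```text
s 469 c [371.   203.83] size px [1.9 2.1] box [[370.0, 202.9], [372.0, 202.9], [372.0, 204.8], [370.0, 204.8]]
s 1288 c [379.42 193.74] size px [5.2 2.3] box [[376.6, 194.3], [377.1, 192.1], [382.2, 193.2], [381.7, 195.4]]
s 122412 c [384.5 207. ] size px [44.9 39.9] box [[364.5, 184.5], [404.5, 184.5], [404.5, 229.5], [364.5, 229.5]]
s red [[403.03893443 186.57308743]]
t 4184 c [348.87 238.78] size px [11.6  3.3] box [[344.9, 234.2], [347.9, 232.8], [352.9, 243.3], [349.8, 244.8]]
t 153325 c [348.5 237. ] size px [44.9 37.9] box [[329.5, 214.5], [367.5, 214.5], [367.5, 259.5], [329.5, 259.5]]
t red [[351.52997076 234.43603801]]
```

View pics/c24.png

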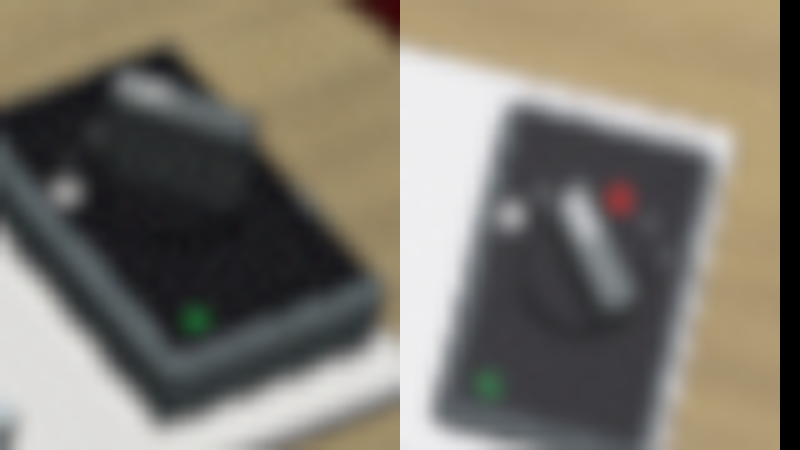

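```bash
python3 - <<'E'
from h import *
import pickle
s,t=[pickle.load(open(n+'1.pkl','rb')) for n in('scene','top')]
print('tri bar top centre',tri(s,(383.5,195.4),t,(348.87,238.78)))
print('end1',tri(s,(377.0,193.2),t,(346.6,233.9)),'end2',tri(s,(390,197.6),t,(351.2,243.8)))
for zc in(.078,.09):
    a=ray(t,[[346.4,233.5],[351.35,244.05],[348.87,238.78]],zc)[:,:2]; b=ray(s,[[377,193.2],[390,197.6],[383.5,195.4]],zc)[:,:2]
    for n,q in(('top',a),('scene',b)):
        v=q[0]-q[1]; print(zc,n,'centre',q[2].round(4),'len',np.linalg.norm(v).round(4),'ang',np.degrees(np.arctan2(v[1],v[0])).round(1))
# marks on console top
W=(330+(511-400)*1.2/12, 215+215*1.2/12); ws=(371.,203.83)
print('white tri',tri(s,ws,t,W),'red px top 351.53,234.44', 'green', tri(s,(365+19.5,185+32.0),t,(330+8.9,215+38.5)))
for z in(.04,.052): print(z,'white',ray(t,[W],z)[0],ray(s,[ws],z)[0],'red',ray(t,[[351.53,234.44]],z)[0])
E
```

```text
tri bar top centre [ 0.52320905 -0.31879989  0.07735398]
end1 [ 0.5388787  -0.30748841  0.0777582 ] end2 [ 0.50742061 -0.3301568   0.07695455]
0.078 top centre [ 0.5242 -0.3179] len 0.0403 ang 35.7
0.078 scene centre [ 0.5215 -0.319 ] len 0.0401 ang 34.4
0.09 top centre [ 0.5207 -0.3168] len 0.04 ang 35.7
0.09 scene centre [ 0.5122 -0.3109] len 0.0396 ang 34.4
white tri [ 0.5378737  -0.29241793  0.04042914] red px top 351.53,234.44 green [ 0.47603101 -0.2971748   0.03946993]
0.04 white [ 0.53692936 -0.29326669  0.04      ] [ 0.53931753 -0.29203991  0.04      ] red [ 0.55277376 -0.32747945  0.04      ]
0.052 white [ 0.53345171 -0.29237598  0.052     ] [ 0.53015653 -0.28446497  0.052     ] red [ 0.54918319 -0.32634491  0.052     ]
```

Both are standing: green's top edge is at (56,117) to (129,92), matching the prediction. For the selector, the bar centre is about (0.523, -0.3185) with its top at z of about 0.078. It points at 35° while the white mark is at 60° and the red at -16°, so it rests at the first click and needs 50° clockwise.

```bash
cat >> h.py <<'E'
def az(d): return np.array([np.cos(np.radians(d)),np.sin(np.radians(d)),0])
dial=np.array([.524,-.3185,0])
E
python3 - <<'E'
from h import *
plan(dial+[0,0,.16],Rax(-Z,az(-55)))
E
```

```text
turn [53.2 -0.1  0.1] deg; rows 7 each [ 0.0633 -0.0001  0.0001]
shift(tool, after turn) mm [  65.4 -100.5   68.7] rows 4 each [ 0.409  -0.6278  0.4291] world [ -42.9 -113.9  -65.4]
```

drive_tool --increments '[[[0,0,0],[0.0633,0,0]],[[0,0,0],[0.0633,0,0]],[[0,0,0],[0.0633,0,0]],[[0,0,0],[0.0633,0,0]],[[0,0,0],[0.0633,0,0]],[[0,0,0],[0.0633,0,0]],[[0,0,0],[0.0633,0,0]],[[0,-0.62,0.43],[0,0,0]],[[0,-0.62,0.43],[0,0,0]],[[0,-0.62,0.43],[0,0,0]]]' --hand -0.17

```text
time_s: 33.4
tool_pos: [0.5355, -0.2902, 0.2257]
tool_rot: [-86.1, 89.9, -141.0]
force: [1.1, 0.6, 0.5]
grip_width: 0.0363
```

drive_tool --increments '[[[0.4,-0.62,0.43],[0,0,0]],[[0.5,0,0],[0,0,0]],[[0.7,0,0],[0,0,0]],[[0,0,0],[0,0,0]],[[0,0,0],[0,0,0]]]'

```text
time_s: 33.9
tool_pos: [0.5255, -0.3176, 0.1622]
tool_rot: [-97.8, 89.9, -152.8]
force: [0.8, -0.1, 0.3]
grip_width: 0.0361
```

```bash
python3 - <<'E'
from h import *
show(); plan(dial+[0,0,.10],Rax(-Z,az(-55)))
s=snap('scene','s24')
cv2.imwrite('pics/c25.png',up(s,320,140,100,110,6)[:,:,::-1])
E
```

```text
t 33.9 p [ 0.5255 -0.3176  0.1622] axes x [-0.001 -0.001 -1.   ] z [ 0.574 -0.819 -0.   ] q [ 51.9  18.4 -28.4  92.2   9.1  71.8 -33.1] F [ 0.8 -0.1  0.3] w 0.0361
turn [ 0.  -0.   0.1] deg; rows 1 each [ 0.0001 -0.0001  0.0007]
shift(tool, after turn) mm [62.2 -1.7 -0.1] rows 2 each [ 0.7779 -0.021  -0.0017] world [ -1.5  -0.9 -62.2]
```

View pics/c25.png

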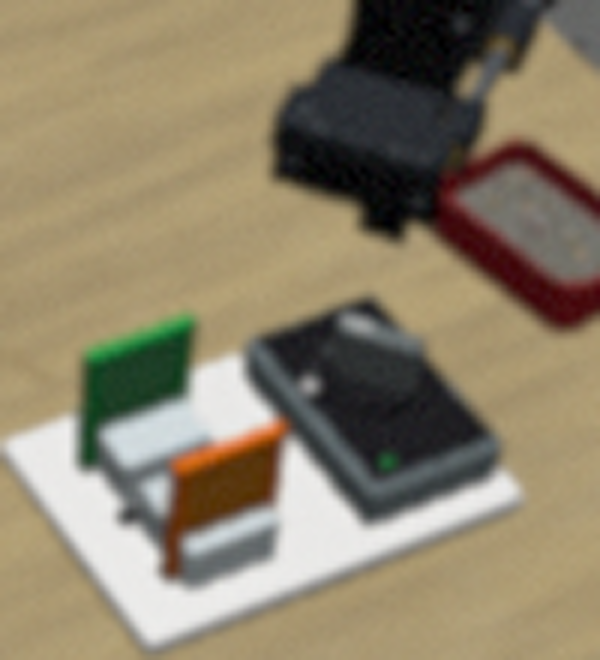

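drive_tool --increments '[[[0.4,-0.03,0],[0,0,0]],[[0.5,0,0],[0,0,0]],[[0.5,0,0],[0,0,0]],[[0.2,0,0],[0,0,0]],[[0,0,0],[0,0,0]],[[0,0,0],[0,0,0]]]'

```text
time_s: 34.55
tool_pos: [0.5254, -0.3191, 0.0996]
tool_rot: [-9.9, 89.8, -64.9]
force: [-0.0, -0.2, 0.8]
grip_width: 0.0364
```

```bash
python3 - <<'E'
from h import *
show(); plan(dial+[0,0,.054],Rax(-Z,az(-55)))
s=snap('scene','s25');t=snap('top','t25')
cv2.imwrite('pics/c26.png',np.hstack([up(s,350,160,50,60,8)[:,:,::-1],up(t,325,205,50,60,8)[:,:,::-1]]))
E
```

```text
t 34.55 p [ 0.5254 -0.3191  0.0996] axes x [ 0.001 -0.003 -1.   ] z [ 0.574 -0.819  0.003] q [ 51.4  21.4 -27.7  96.1  10.9  65.1 -34.3] F [-0.  -0.2  0.8] w 0.0364
turn [-0.   0.2  0. ] deg; rows 1 each [-0.      0.0014  0.0003]
shift(tool, after turn) mm [45.6 -0.8 -1.4] rows 2 each [ 0.5705 -0.0102 -0.017 ] world [ -1.4   0.6 -45.6]
```

View pics/c26.png

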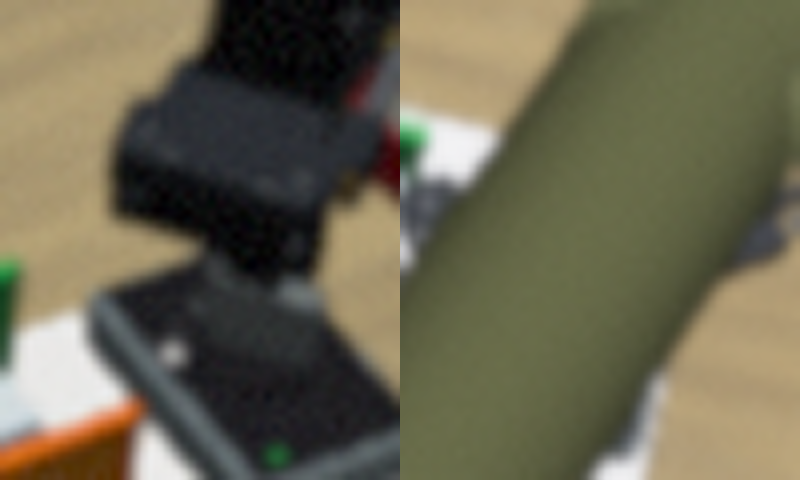

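drive_tool --increments '[[[0.3,0,0],[0,0,0]],[[0.3,0,0],[0,0,0]],[[0,0,0],[0,0,0]]]'

```text
time_s: 34.95
tool_pos: [0.5232, -0.3183, 0.0723]
tool_rot: [-126.9, 89.8, 178.1]
force: [-0.4, -0.4, -0.3]
grip_width: 0.0364
```

drive_tool --increments '[[[0.25,0,-0.02],[0,0,0]],[[0.22,0,0],[0,0,0]],[[0,0,0],[0,0,0]]]'

```text
time_s: 35.25
tool_pos: [0.5233, -0.3178, 0.0542]
tool_rot: [-114.5, 89.9, -169.5]
force: [-0.2, -0.5, 0.8]
grip_width: 0.0362
```

No contact. Closing on the bar.

drive_tool --increments '[[[0,0,0],[0,0,0]],[[0,0,0],[0,0,0]],[[0,0,0],[0,0,0]],[[0,0,0],[0,0,0]],[[0,0,0],[0,0,0]],[[0,0,0],[0,0,0]]]' --hand -1 --squeeze 12

```text
time_s: 35.85
tool_pos: [0.525, -0.3192, 0.0565]
tool_rot: [-8.0, 89.8, -63.0]
force: [1.8, -2.5, 0.7]
grip_width: 0.0117
```

```bash
python3 - <<'E'
from h import *
mcur(3); show(); s=snap('scene','s26')
cv2.imwrite('pics/c27.png',up(s,350,160,60,60,8)[:,:,::-1])
E
```

```text
pos std mm [0.01 0.   0.01]
mean p [ 0.525  -0.3192  0.0565] x [ 0.0017 -0.0034 -1.    ] z [ 0.5732 -0.8194  0.0037] F [ 1.9 -1.6  0.8] t 35.95
t 36.0 p [ 0.525  -0.3191  0.0565] axes x [ 0.002 -0.003 -1.   ] z [ 0.573 -0.819  0.004] q [ 50.9  23.9 -27.1  98.2  12.4  60.7 -35.4] F [ 2.7 -3.   0.5] w 0.0118
```

View pics/c27.png

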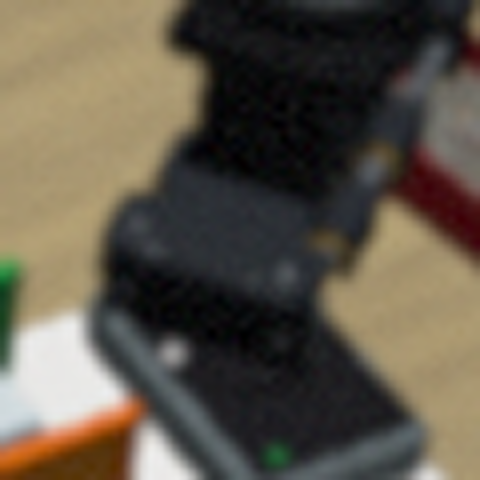

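drive_tool --increments '[[[0,0,0],[0.042,0,0]],[[0,0,0],[0.042,0,0]],[[0,0,0],[0.042,0,0]],[[0,0,0],[0.042,0,0]],[[0,0,0],[0.042,0,0]]]' --squeeze 25

```text
time_s: 36.55
tool_pos: [0.525, -0.3192, 0.0565]
tool_rot: [16.8, 89.8, -63.6]
force: [2.3, -2.9, 0.8]
grip_width: 0.012
```

```bash
python3 - <<'E'
from h import *
o,p,R=cur(); z=R.apply([0,0,1]); show(); print(np.degrees(np.arctan2(z[1],z[0])),o['wrist_torque'])
E
```

```text
t 36.55 p [ 0.525  -0.3192  0.0565] axes x [ 0.002 -0.003 -1.   ] z [ 0.166 -0.986  0.004] q [ 47.3  23.2 -22.7  98.4  10.2  60.3 -59.2] F [ 2.3 -2.9  0.8] w 0.012
-80.4355125603143 [-0.58440613 -0.47651285  0.03851935]
```

drive_tool --increments '[[[0,0,0],[0.041,0,0]],[[0,0,0],[0.041,0,0]],[[0,0,0],[0.041,0,0]],[[0,0,0],[0.041,0,0]],[[0,0,0],[0.041,0,0]],[[0,0,0],[0,0,0]]]'

```text
time_s: 37.15
tool_pos: [0.525, -0.3192, 0.0566]
tool_rot: [39.1, 89.8, -65.7]
force: [3.0, -3.6, -0.1]
grip_width: 0.012
```

```bash
python3 - <<'E'
from h import *
o,p,R=cur(); z=R.apply([0,0,1]); show(); print(np.degrees(np.arctan2(z[1],z[0])),o['wrist_torque'])
E
```

```text
t 37.15 p [ 0.525  -0.3192  0.0566] axes x [ 0.002 -0.004 -1.   ] z [-0.256 -0.967  0.003] q [ 44.   22.6 -18.5  98.5   8.3  60.1 -82.2] F [ 3.  -3.6 -0.1] w 0.012
-104.84249826194348 [-0.6412179  -0.45521972 -0.04829058]
```

Turned 50° in total. I'll open to let go, retreat straight up, and move well clear so the cameras can see.

drive_tool --increments '[[[0,0,0],[0,0,0]],[[0,0,0],[0,0,0]],[[0,0,0],[0,0,0]],[[0,0,0],[0,0,0]]]' --hand -0.17

```text
time_s: 37.55
tool_pos: [0.524, -0.3177, 0.0556]
tool_rot: [-23.9, 89.9, -128.7]
force: [-0.3, 0.1, -0.2]
grip_width: 0.0328
```

drive_tool --increments '[[[-0.2,0,0],[0,0,0]],[[-0.3,0,0],[0,0,0]],[[-0.5,0,0],[0,0,0]],[[-0.8,0,0],[0,0,0]],[[-0.8,0,0],[0,0,0]],[[-0.8,0,0],[0,0,0]],[[-0.8,0,0],[0,0,0]],[[0,0,0],[0,0,0]]]'

```text
time_s: 38.35
tool_pos: [0.5272, -0.3192, 0.2312]
tool_rot: [65.0, 89.3, -39.8]
force: [1.7, 0.1, 0.8]
grip_width: 0.036
```

```bash
python3 - <<'E'
from h import *
show(); s=snap('scene','s27');t=snap('top','t27'); plan([.30,-.52,.26],None)
cv2.imwrite('pics/c28.png',np.hstack([up(s,325,170,90,90,4)[:,:,::-1],up(t,285,190,90,90,4)[:,:,::-1]]))
E
```

```text
t 38.35 p [ 0.5272 -0.3192  0.2312] axes x [ 0.009 -0.008 -1.   ] z [-0.255 -0.967  0.005] q [ 44.9  14.6 -19.5  87.7   5.1  77.9 -79.9] F [1.7 0.1 0.8] w 0.036
turn [0. 0. 0.] deg; rows 1 each [0. 0. 0.]
shift(tool, after turn) mm [ -33.9 -165.8  252.6] rows 9 each [-0.094  -0.4606  0.7018] world [-224.9 -201.8   34. ]
```

View pics/c28.png

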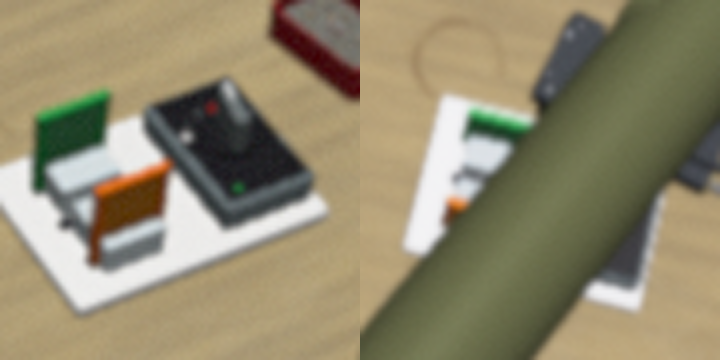

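drive_tool --increments '[[[-0.1,-0.46,0.7],[0,0,0]],[[-0.1,-0.46,0.7],[0,0,0]],[[-0.1,-0.46,0.7],[0,0,0]],[[-0.1,-0.46,0.7],[0,0,0]],[[-0.1,-0.46,0.7],[0,0,0]],[[-0.1,-0.46,0.7],[0,0,0]],[[-0.1,-0.46,0.7],[0,0,0]],[[-0.1,-0.46,0.7],[0,0,0]],[[0,0,0],[0,0,0]],[[0,0,0],[0,0,0]]]'

```text
time_s: 39.45
tool_pos: [0.3237, -0.4969, 0.2552]
tool_rot: [-72.1, 90.0, -177.0]
force: [0.7, 0.5, -0.5]
grip_width: 0.0361
```

```bash
python3 - <<'E'
from h import *
show(); s=avg('scene',3);t=avg('top',3)
cv2.imwrite('pics/s28.png',s['frame'][:,:,::-1])
cv2.imwrite('pics/c29.png',np.hstack([up(s,325,170,90,90,4)[:,:,::-1],up(t,285,190,90,90,4)[:,:,::-1]]))
u=up(t,330,215,38,45,12); g=cv2.cvtColor(u,cv2.COLOR_RGB2GRAY); hs=cv2.cvtColor(u,cv2.COLOR_RGB2HSV)
cs,_=cv2.findContours(((g>115)&(hs[...,1]<60)).astype(np.uint8)*255,cv2.RETR_LIST,cv2.CHAIN_APPROX_NONE)
for k in cs:
    if 1000<cv2.contourArea(k)<20000:
        r=cv2.minAreaRect(k); q=ray(t,toful(cv2.boxPoints(r),330,215,12),.078)[:,:2]; e=[q[1]-q[0],q[2]-q[1]]; v=max(e,key=np.linalg.norm); print('centre',q.mean(0),'len',np.linalg.norm(v),'ang',np.degrees(np.arctan2(v[1],v[0])))
# bystanders before/after
for n,c in(('scene',s),('top',t)):
    import pickle; c0=pickle.load(open(n+'0.pkl','rb'))
    d=cv2.absdiff(cv2.GaussianBlur(c['frame'],(5,5),0),cv2.GaussianBlur(c0['frame'],(5,5),0)).max(2)
    for nm,(x,y) in dict(scene=dict(loupe=(263,192),packet=(331,288),tin=(410,178)),top=dict(loupe=(285,167),packet=(261,272),tin=(394,236)))[n].items(): print(n,nm,'maxdiff',d[y-12:y+13,x-15:x+16].max())
E
```

```text
t 39.45 p [ 0.3237 -0.4969  0.2552] axes x [-0.001 -0.    -1.   ] z [-0.258 -0.966  0.   ] q [ 62.9  11.1  -9.9  88.6   1.9  80.6 -52.1] F [ 0.7  0.5 -0.5] w 0.0361
centre [ 0.52383719 -0.31972303] len 0.040639238308807016 ang -13.006650200373093
scene loupe maxdiff 4
scene packet maxdiff 5
scene tin maxdiff 4
top loupe maxdiff 5
top packet maxdiff 5
top tin maxdiff 5
```

View pics/c29.png

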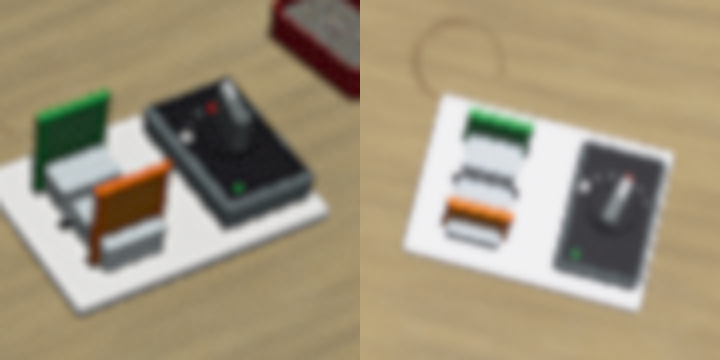

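View pics/s28.png

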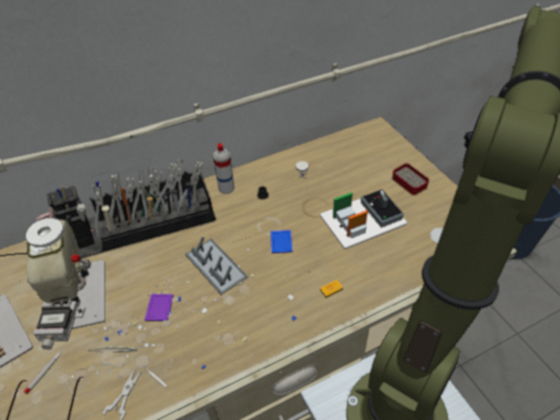

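All checks are good. The pointer is at -13°, against -15° expected for the third click. Both plaques' top edges lie within about 2-3 mm of the slot centres, and the bystanders haven't changed. Handing in.

```bash
python3 -c "
from cell import env
print(env.sign_off()); print(env.get_obs()['time_s'])"
```

```text
the job is handed in; nothing more can be done
None
the job is handed in; nothing more can be done
```

The job is done and handed in, at about 39.6 s on the robot's clock. The orange plaque stands in the front slot, the green one in the back slot, and the middle slot is empty. I then turned the selector 50° clockwise, from the first click to the third (the red mark), let go and moved the arm clear.

**Last checks (camera images):**
- **Plaques:** both stand upright and released. Their top edges are within roughly 2–3 mm of the slot centres.
- **Selector:** the pointer reads −13°, against about −15° expected for the third click. The red mark itself measured −17°.
- **Loupe, packet and tin:** unchanged in both camera views.

**What went wrong on the way:**
- **Green plaque:** it touched a bar top on the first three tries, with up to about 19 N at the wrist, and slid a few millimetres in the grip. It went in freely once I moved the tool about 1.3 mm past my camera estimate of the slot centre, which is within the 2 mm calibration error.
- **Orange plaque:** it rubbed lightly against the slot wall, with up to about 4.5 N, while going in.

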